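# Set up the colony counter and present the counting slide

### The arm

A 6-joint arm with a two-finger parallel gripper is mounted at the origin on the work surface. World frame = base frame: x ahead of the robot, y to its left, z up, the work surface at z = 0. Lengths are in m, angles in rad, forces in N, time in s.
With the tool pointing down it reaches from about 0.35 to 0.775 m from the base axis. Payload 7.3 kg.
Tool frame: the origin (TCP) lies between the finger pads; the fingertips stand 17 mm ahead of it and the grasp point (between the pads) lies 2 mm behind it; z points along the fingers, y is the direction in which the jaws open and shut (so a half turn about z gives the same grasp; the last joint's range is limited). The gripper opens to 92 mm and grips with 3 to 60 N. Pads are 19 mm wide; open, the fingers measure 130 mm over their backs; the gripper's body (75 mm by 190 mm) begins 47 mm behind the grasp point.
Start: joints at [-1.293, 0.342, 1.524, -0, 1.275, -0.146], TCP at [0.216, -0.479, 0.209] pointing down, gripper open.
Joint ranges: [-2.53, 2.53], [-0.77, 2.02], [0.04, 2.7], [-1, 4.14], [0.28, 2.66], [-3.11, 3.11]. Speed limits (rad/s): [2.57, 2.57, 3.14, 3.14, 3.14, 3.14].

### API

Orientations are given as [roll, pitch, yaw] about the fixed x, y, z axes, in that order (R = Rz(yaw) Ry(pitch) Rx(roll)).
In Python, from cell import sensors, vision, hand_in gives the robot as it stands.
- The arm moves only by the tool step_arm, never from a script. Its argument "series" is a list of rows, each a list of 5 numbers: the opening, from 0 (shut) to 1 (fully open), then the shift along the world's x, y, z each as a share of 25 mm, from -1 to 1, then the turn about the world's z as a share of 0.08 rad, from -1 to 1. A call has 1 to 12 rows; each row shifts and turns the commanded pose from where the row before left it; what a row does not reach is not made up. A row lasts 1/10 s, in which the tool goes at most 50 mm and 8.59 degrees, less where a joint would pass 70% of its speed; a pose out of reach is approached as far as the arm can. A call with a number of a shift or a turn outside -1 to 1 is refused whole. A call with a gripper value outside its range is refused whole. The fingers move at their own pace and stop on an object; "squeeze" is the grip in N (left out, the last holds). Time passes only in rows, so rows that do not move let the fingers close. It gives the time, the measured TCP pose, the force and the opening at its end, in the units of the state.
- sensors.observe(): the state, without advancing time (a new reading comes with each control period).
- vision.read_camera(name): name is "side" or "top"; returns a dict with "pixels" (400x640x3 uint8, blue, green, red), "range_z" (400x640 float32, m along the optical axis (not along the pixel's ray), 0 where there is no reading), "camera_matrix" (3x3 intrinsics, pixels), "k1" (the pictures are not rectified: a ray, as slopes to the right and down, at radius r is drawn at 1 + k1 r^2 times it, then the intrinsics apply), "pose" (4x4, takes a point from camera to world coordinates). Camera axes: x right, y down, z forward; pixel columns grow to the right and rows downward; lengths in m; the calibration is good to about 2 mm. A picture is of the moment at which its call begins.
- hand_in(): hands the job in, once; it reports no verdict.
The state is a dict: "time": time; "qpos": joint angles; "qvel": joint speeds; "joint_efforts": joint torques, N m; "tool_pos": TCP position; "tool_rot": TCP orientation; "contact_force": force on the tool from outside, world axes, zero at the start; "torque": the same for the moment, N m; "opening": finger opening in m.
Only numpy, scipy, OpenCV 4.12 (cv2) and the standard library are available. Lean on these libraries where they do the work, as an engineer would, in place of code of your own. Each camera call takes 0.05 s, during which the arm holds its last target.

### The job

Slip the orange spacer over the thin top of the colony counter's upright post, all the way down onto the post's shoulder, and let go of it. Then pick up the glass counting slide from its black rest and hold it about 5 cm above the middle of the lit window, label side up, parallel to the sloping window and lying straight across the slope, with the notched frosted end (both ends are frosted, only the label end has a corner cut out) on the side of the post. Finish while still holding the slide there, touching nothing else with it, and do not disturb the other things on the bench.

Things in the scene. Friction and masses are not known exactly. Their poses are not given: they have to be found in the camera images.
- counter: the colony counter, fixed to the bench: a white wedge-shaped housing with blue sides, 240 mm deep (x), 300 mm wide (y); its low front edge (50 mm high) is at its -x side, its high rear edge (114 mm) at +x, so the top slopes at 15 degrees. Origin: centre of its underside; z up. A round steel post stands upright on it at x +30, y +100 mm, on the +y side
- window: the lit round window on the counter's slope: pale blue glowing disc, 104 mm across, in a black rim 136 mm across. Origin: centre of its top face, at x 0, y -50 mm from the counter's origin. z is the outward normal of the slope (15 degrees off vertical, leaning to the counter's front), x points up the slope, y points across the slope to the side where the post stands
- shoulder (a point): the centre of the shoulder on the counter's post, 190 mm above the bench, axes as the counter. Below it the post is 26 mm thick; above it a 16 mm thick spigot rises another 40 mm (its top 4 mm are tapered to 9 mm)
- spacer: the orange plastic spacer sleeve standing on the bench: outer diameter 36 mm, bore 21 mm, 30 mm high, about 30 g. Origin: centre of its underside, z along the bore. Seated, its underside rests on the post's shoulder and the spigot sticks out 10 mm above it
- rest: the black slide rest, fixed: an upright block 50 mm long (x), 18 mm wide (y), top at 30 mm above the bench, on a round foot 110 mm across and 4 mm thick. Origin: centre of the underside. The slide lies on top, along it, and overhangs both long sides by about 6 mm
- slide: the greenish glass counting slide, 80 mm long (x), 30 mm wide (y), 6 mm thick, about 36 g. Origin: centre of its underside; z points out of the label side, which is up at the start. On that side both ends carry a white frosted band 22 mm long; the label end is the +x end, whose +y corner is cut out (notch 9 mm along x by 10 mm along y). It lies on the rest in any direction
- notched_end (a point): the middle of the slide's notched (label) end face, 40 mm along +x from the slide's origin, 3 mm above the underside
- dish: a covered culture dish lying on the bench, 94 mm across, 16 mm high. Bystander. Origin: centre of the underside
- lens: the counter's black magnifier taken off its post, lying on the bench: ring 100 mm across, 12 mm high, with an arm ending 126 mm from the ring's centre in a hub 24 mm high. Bystander. Origin: ring centre, on the bench
- pen: a white marker pen with a blue cap lying on the bench, 132 mm long (x), 15 mm thick. Bystander. Origin: under its middle
- beaker: a glass beaker, 68 mm across, 90 mm high. Bystander. Origin: centre of the underside
- wash_bottle: a white plastic bottle with a blue cap, 64 mm across, 160 mm high. Bystander. Origin: centre of the underside
- spare_ring: a flat grey ring lying on the bench, 48 mm across, bore 30 mm, 12 mm high; not needed. Bystander. Origin: centre of the underside

How it is judged:
On the way, in this order (a step that is already met when the one before it is completed fails the run):
1. the spacer sits on the post's shoulder, let go (horizontal distance between spacer and shoulder below 0.004 m and z of spacer in the frame of shoulder between -0.003 and 0.003 m and angle between spacer's own z axis and vertical below 0.06 rad and contact force between spacer and the fingers below 0.05 N), for 0.2 s.
2. the slide is lifted off its rest in the fingers (z of slide in the frame of rest above 0.05 m and contact force between slide and the fingers above 0.5 N), for 0.2 s.
At the end, for the whole second after the job is handed in: Spacer on the shoulder (4 mm sideways, 3 mm in height), upright, let go. Slide held still by the fingers alone, label up, its middle within 25 mm of the window's centre, 25 to 75 mm above it, parallel within 9 degrees, across the slope within 11 degrees, notched end on the post's side (all of step 1 and contact force between slide and the fingers above 0.5 N and x of slide in the frame of window between -0.025 and 0.025 m and y of slide in the frame of window between -0.025 and 0.025 m and z of slide in the frame of window between 0.025 and 0.075 m and angle between the z axis of slide and the z axis of window, either way round below 0.16 rad and angle between slide's own z axis and vertical below 0.6 rad and angle between the x axis of slide and the y axis of window, either way round below 0.2 rad and y of notched_end in the frame of window above 0.012 m and contact force between slide and counter below 0.05 N and contact force between slide and rest below 0.05 N and linear speed of slide below 0.02 m/s); the arm keeps its last pose, push and grip.
It fails at once if the slide falls to the bench (height (world z) of slide below 0.015 m).
It fails at once if another thing on the bench is disturbed (moved more than 30 mm) (distance of any of dish, lens, pen, beaker, wash_bottle, spare_ring from where it was at the start of the episode above 0.03 m).
It also fails if it takes over 67 s, if anything falls off the work surface, if the arm or the gripper's body presses on something with over 40 N, if the wrist force passes 120 N, or if a joint passes its speed limit or range.

## Working session

There is one attempt and no reset: what is moved stays moved. The work goes in short steps, Python scripts to look and compute and a tool call to move; the robot and the scene stay as the last step left them, time stands still between calls to the robot, and variables do not carry over. Pictures are saved under pics/ and viewed, and the job is handed in when it is done.

Besides the shell and the picture viewer there is one more tool, called by a JSON object that holds its "op" and its "data". step_arm: Moves the arm, as the interface text tells. Its arguments: {"type":"object","properties":{"series":{"type":"array","items":{"type":"array","items":{"type":"number","minimum":-1,"maximum":1}}},"squeeze":{"type":"number"}},"required":["series"]}

```bash
mkdir -p pics; ls
cat > h.py <<'E'
import numpy as np, cv2
from cell import sensors, vision
def grab(n):
    c=vision.read_camera(n); np.save(f'/tmp/{n}.npy',c,allow_pickle=True); return c
def load(n): return np.load(f'/tmp/{n}.npy',allow_pickle=True).item()
def slopes(c,uv):
    uv=np.asarray(uv,float).reshape(-1,2);K=np.array(c['camera_matrix'])
    D=np.array([c['k1'],0,0,0,0.])
    return cv2.undistortPoints(uv.reshape(-1,1,2),K,D).reshape(-1,2)
def plane(c,uv,z):
    s=slopes(c,uv);T=np.array(c['pose']);d=np.c_[s,np.ones(len(s))]@T[:3,:3].T;o=T[:3,3]
    return o+d*((z-o[2])/d[:,2])[:,None]
def pts(c,uv):
    uv=np.asarray(uv).reshape(-1,2);s=slopes(c,uv);z=c['range_z'][uv[:,1].astype(int),uv[:,0].astype(int)]
    T=np.array(c['pose']);return (np.c_[s,np.ones(len(s))]*z[:,None])@T[:3,:3].T+T[:3,3]
E
python3 - <<'E'
from h import *
print(sensors.observe())
for n in('top','side'):
    c=grab(n);cv2.imwrite(f'pics/{n}0.png',c['pixels']);print(c['camera_matrix'],c['k1'],c['pose'])
E
```

```text
pics
{'time': 0.0, 'qpos': array([-1.29299830e+00,  3.42717507e-01,  1.52501745e+00, -1.83760698e-05,
        1.27538199e+00, -1.45992067e-01]), 'qvel': array([ 0.00093828, -0.00063224,  0.00144611, -0.00082794, -0.00044489,
       -0.00227418]), 'joint_efforts': array([ 1.01483653e-03, -4.31233478e+01, -2.44216472e+01,  7.17783440e-02,
        5.60102658e-02, -1.20362083e-04]), 'tool_pos': array([ 0.21578903, -0.47813057,  0.20844753]), 'tool_rot': array([-3.14008202e+00, -2.04360232e-04,  4.23795303e-01]), 'contact_force': array([ 0.59657869, -0.68056989, -0.13095862]), 'torque': array([ 0.01068142,  0.04316324, -0.03838315]), 'opening': 0.09180978190751897}
[[450.51534292   0.         317.179425  ]
 [  0.         450.51534292 197.39739165]
 [  0.           0.           1.        ]] -0.10907181923414483 [[-0.00823648 -0.99835003  0.05682757  0.46256357]
 [-0.99985281  0.00907759  0.01455888  0.0039624 ]
 [-0.01505072 -0.0566993  -0.99827785  1.65998665]
 [ 0.          0.          0.          1.        ]]
[[498.22075592   0.         322.31769595]
 [  0.         498.22075592 197.049779  ]
 [  0.           0.           1.        ]] -0.13913268848585025 [[-0.98156295 -0.15016436  0.11825749  0.38868141]
 [-0.19004793  0.70072513 -0.68765258  0.91082354]
 [ 0.02039492 -0.69744889 -0.71634426  1.05560506]
 [ 0.          0.          0.          1.        ]]
```

View pics/top0.png

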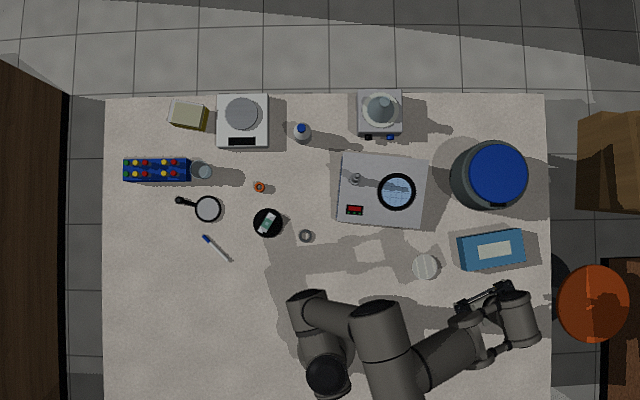

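View pics/side0.png

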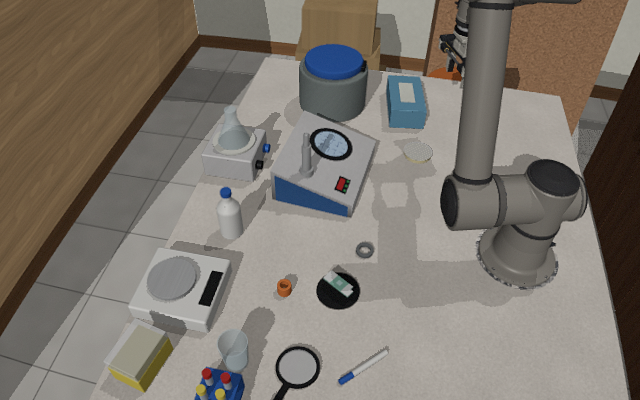

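The top view shows the spacer at (259,187), the slide on its rest at (267,223), the window at (397,191) and the post near (355,178). The side view shows the same things. Next I'll zoom in and measure.

Run:
```python
from h import *
t=load('top')['pixels'];s=load('side')['pixels']
a=cv2.resize(t[165:250,230:330],(800,680),interpolation=cv2.INTER_CUBIC)[:600]
cv2.imwrite('pics/t1.png',a)
cv2.imwrite('pics/t2.png',cv2.resize(t[145:235,330:435],(700,600),interpolation=cv2.INTER_CUBIC))
cv2.imwrite('pics/s1.png',cv2.resize(s[260:320,260:370],(800,436),interpolation=cv2.INTER_CUBIC))
cv2.imwrite('pics/s2.png',cv2.resize(s[110:220,265:385],(654,600),interpolation=cv2.INTER_CUBIC))
```

```text
(no output)
```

View pics/t1.png

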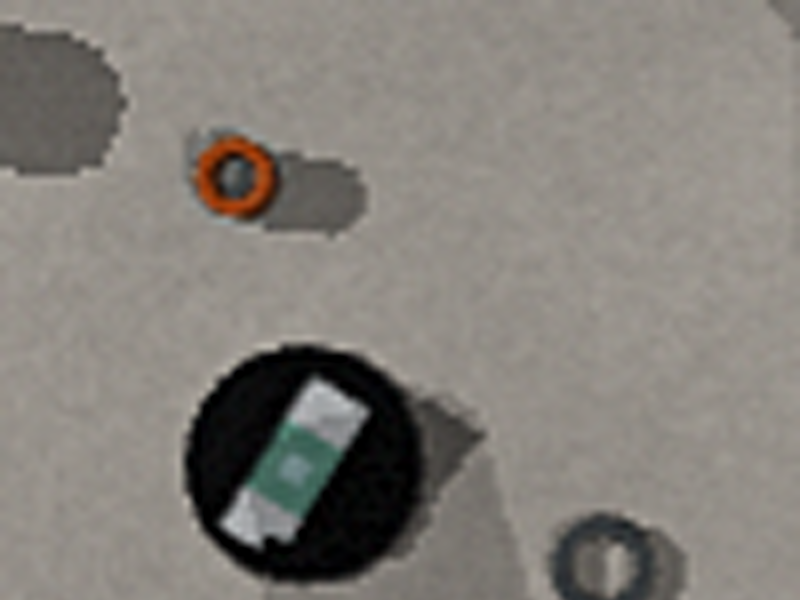

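View pics/t2.png

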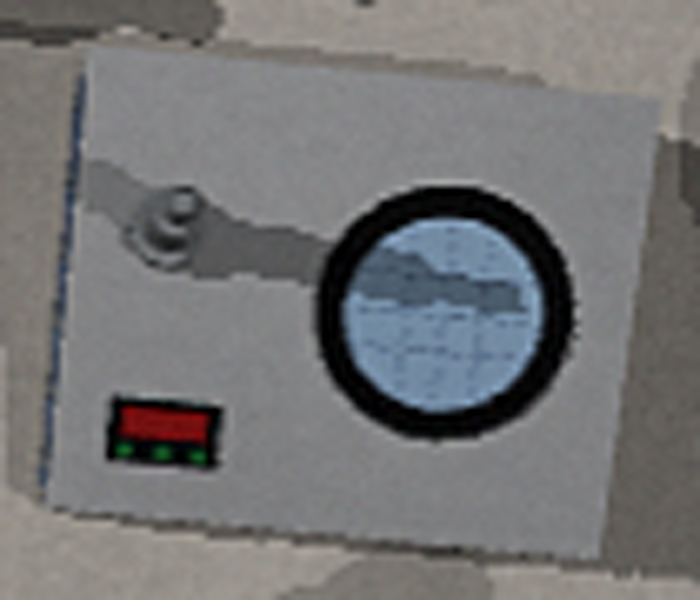

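View pics/s1.png

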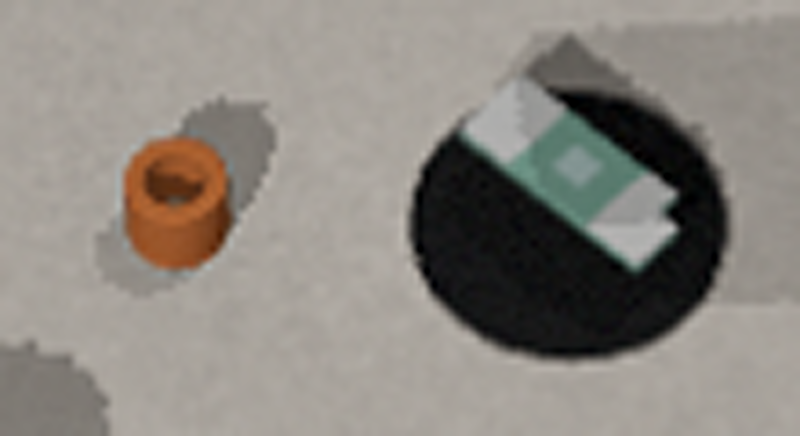

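View pics/s2.png

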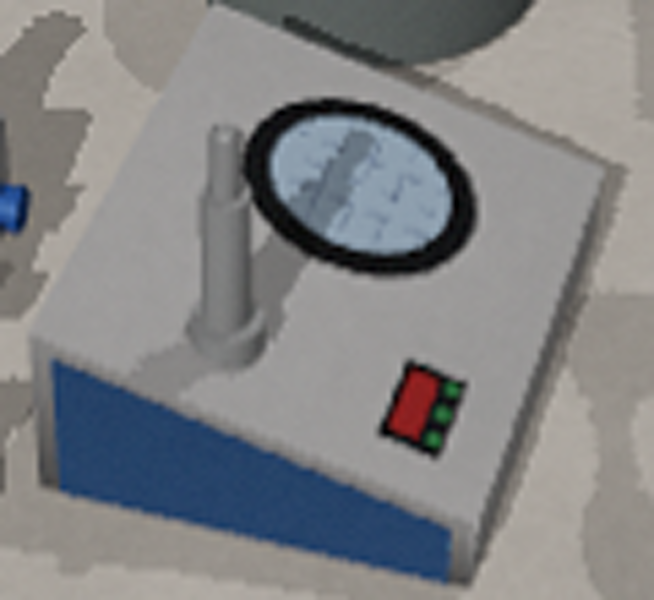

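```bash
cat > m.py <<'E'
from h import *
def ell(m):
    cs,_=cv2.findContours(m,cv2.RETR_EXTERNAL,cv2.CHAIN_APPROX_NONE);k=max(cs,key=cv2.contourArea)
    return k.reshape(-1,2)
def window(n):
    c=load(n);im=c['pixels'].astype(int)
    lo=(330,145,435,235) if n=='top' else (265,110,385,180)
    b,g,r=im[...,0],im[...,1],im[...,2]
    m=((b-r>25)&(b>90)).astype(np.uint8);M=np.zeros_like(m);M[lo[1]:lo[3],lo[0]:lo[2]]=m[lo[1]:lo[3],lo[0]:lo[2]]
    return c,M
def cloud(n):
    c=load(n);v,u=np.mgrid[0:400,0:640];uv=np.c_[u.ravel(),v.ravel()];return pts(c,uv).reshape(400,640,3)
E
python3 - <<'E'
from m import *
for n in('top','side'):
    c=load(n);im=c['pixels'].astype(int);b,g,r=im[...,0],im[...,1],im[...,2];P=cloud(n)
    print(n)
    # window
    c,M=window(n);k=ell(M);(cx,cy),_,_=cv2.fitEllipse(k);print('win px',cx,cy,plane(c,[[cx,cy]],0.083)); 
    # housing plane
    ok=(P[...,2]>.05)&(P[...,2]<.125)&(c['range_z']>0)
    lo=(345,160,420,220) if n=='top' else (290,130,365,195)
    B=np.zeros_like(ok);B[lo[1]:lo[3],lo[0]:lo[2]]=1
    X=P[ok&B]
    for _ in range(5):
        A=np.c_[X[:,:2],np.ones(len(X))];q=np.linalg.lstsq(A,X[:,2],rcond=None)[0];e=A@q-X[:,2];X=X[abs(e)<.004]
    print('plane',q,np.degrees(np.arctan(np.hypot(*q[:2]))),'yaw up',np.degrees(np.arctan2(q[1],q[0])),len(X))
    # post
    s=(P[...,2]>.196)&(P[...,2]<.24)&B.astype(bool); X=P[s];print('post',len(X),X.mean(0) if len(X) else'',X[:,2].max() if len(X) else '')
    # spacer
    m=((r-b>70)&(r>110)).astype(np.uint8);L=np.zeros_like(m);
    lo=(245,175,275,200) if n=='top' else (270,270,300,305);L[lo[1]:lo[3],lo[0]:lo[2]]=m[lo[1]:lo[3],lo[0]:lo[2]]
    k=ell(L);X=P[L>0];print('spacer',cv2.fitEllipse(k),plane(c,[cv2.fitEllipse(k)[0]],.03),'zq',np.percentile(X[:,2],[5,50,95]))
    t=X[X[:,2]>.026];print('top pts',(t.max(0)+t.min(0))/2,t.mean(0),len(t))
    # slide
    lo=(250,205,290,240) if n=='top' else (310,260,365,312)
    S=np.zeros_like(m);mm=(g>70);S[lo[1]:lo[3],lo[0]:lo[2]]=1
    S=((S>0)&(P[...,2]>.028)&(P[...,2]<.05)&mm).astype(np.uint8)
    k=ell(S);p=plane(c,k,.036)[:,:2].astype(np.float32);R=cv2.minAreaRect((p*1000));print('slide',R,cv2.boxPoints(R).tolist(),np.median(P[S>0][:,2]))
E
```

```text
top
win px 396.1100769042969 191.72352600097656 [[ 0.56976977 -0.25039447  0.083     ]]
plane [ 0.26382166 -0.03268291 -0.0746149 ] 14.88710104237245 yaw up -7.061968624228956 3023
post 28 [ 0.61323113 -0.10414706  0.22273589] 0.23371752408724866
spacer ((258.7416687011719, 186.4340057373047), (8.522704124450684, 8.82497501373291), 35.50776672363281) [[0.59729463 0.24033207 0.03      ]] zq [0.02407148 0.02956157 0.03461035]
top pts [0.59716213 0.23935778 0.03147853] [0.59727951 0.23963178 0.03062619] 33
slide ((463.3144226074219, 211.65402221679688), (29.2507381439209, 79.94173431396484), 58.02141571044922) [[421.6636657714844, 220.41676330566406], [489.4739074707031, 178.07945251464844], [504.9651794433594, 202.8912811279297], [437.1549377441406, 245.2285919189453]] 0.03625359724279753
side
win px 330.85919189453125 143.36264038085938 [[ 0.56721358 -0.25280256  0.083     ]]
plane [ 0.26514191 -0.04165518 -0.077005  ] 15.023780441305671 yaw up -8.928486330211083 3343
post 69 [ 0.60997221 -0.09898296  0.21509921] 0.23313077300402507
spacer ((283.4797058105469, 287.2032775878906), (13.173425674438477, 17.944637298583984), 3.357370376586914) [[0.59247219 0.24889351 0.03      ]] zq [0.00703228 0.0268979  0.03244806]
top pts [0.49989449 0.56713414 0.54081762] [0.59196232 0.24900765 0.04003819] 100
slide ((460.9541320800781, 212.6165771484375), (33.11271286010742, 82.3709716796875), 57.29762649536133) [[417.35205078125, 220.93609619140625], [486.666259765625, 176.43310546875], [504.55621337890625, 204.29705810546875], [435.24200439453125, 248.800048828125]] 0.03657943974368294
```

Run:
```python
from m import *
c=load('top');s=load('side')
f=lambda p:[330+p[0]*.15,145+p[1]*.15]
print('front edge',plane(c,[f((48,508)),f((600,553))],.05))
print('rear',plane(c,[f((90,48)),f((657,100))],.114))
print('spig top',plane(c,[f((187,197))],.23))
g=lambda p:[265+p[0]*120/654,110+p[1]*110/600]
print('spig side',plane(s,[g((226,128))],.23), 'shoulder',plane(s,[g((226,200))],.19))
print('side rear corners',plane(s,[g((30,338)),g((210,3))],.114),'front',plane(s,[g((465,525)),g((615,170))],.05))
# spacer side: ellipse top rim
h=lambda p:[260+p[0]*110/800,260+p[1]*60/436]
print('spacer top c',plane(s,[h((177,182))],.03),plane(s,[h((177,238))],.0))
```

```text
front edge [[ 0.4684879  -0.04330688  0.05      ]
 [ 0.44143693 -0.33938256  0.05      ]]
rear [[ 0.70633899 -0.06583777  0.114     ]
 [ 0.67692174 -0.36071568  0.114     ]]
spig top [[ 0.615738  -0.1060957  0.23     ]]
spig side [[ 0.61063738 -0.10345844  0.23      ]] shoulder [[ 0.60930651 -0.09702884  0.19      ]]
side rear corners [[ 0.7030153  -0.05821186  0.114     ]
 [ 0.67586392 -0.35835865  0.114     ]] front [[ 0.47194617 -0.03582072  0.05      ]
 [ 0.42884002 -0.33563372  0.05      ]]
spacer top c [[0.59193468 0.24228999 0.03      ]] [[0.59234839 0.24521523 0.        ]]
```

{"op": "step_arm", "data": {"series": [[1, 0.5, 0.95, 0.4, 0], [1, 0.5, 0.95, 0.4, 0], [1, 0.5, 0.95, 0.4, 0], [1, 0.5, 0.95, 0.4, 0], [1, 0.5, 0.95, 0.4, 0], [1, 0.5, 0.95, 0.4, 0], [1, 0.5, 0.95, 0.4, 0], [1, 0.5, 0.95, 0.4, 0], [1, 0.5, 0.95, 0.4, 0], [1, 0.5, 0.95, 0, 0], [1, 0.5, 0.95, 0, 0], [1, 0.5, 0.95, 0, 0]]}}

```text
time: 1.3
tool_pos: [0.3661, -0.1924, 0.299]
tool_rot: [-3.141, 0.0, 0.424]
contact_force: [0.2, 0.3, 0.1]
opening: 0.0916
```

{"op": "step_arm", "data": {"series": [[1, 0.5, 0.95, 0, 0], [1, 0.5, 0.95, 0, 0], [1, 0.5, 0.95, 0, 0], [1, 0.5, 0.95, 0, 0], [1, 0.5, 0.95, 0, 0], [1, 0.5, 0.95, 0, 0], [1, 0.5, 0.95, 0, 0], [1, 0.5, 0.95, 0, 0], [1, 0.5, 0.95, 0, 0], [1, 0.5, 0.95, 0, 0], [1, 0.5, 0.95, 0, 0], [1, 0.5, 0.95, 0, 0]]}}

```text
time: 2.5
tool_pos: [0.5161, 0.0925, 0.2987]
tool_rot: [-3.141, 0.001, 0.424]
contact_force: [-0.0, -0.3, 1.1]
opening: 0.0919
```

{"op": "step_arm", "data": {"series": [[1, 0.5, 0.95, 0, 0], [1, 0.5, 0.95, 0, 0], [1, 0.5, 0.95, 0, 0], [1, 0.5, 0.95, -0.5, 0], [1, 0.5, 0.95, -0.5, 0], [1, 0.5, 0.95, -0.5, 0], [1, 0, 0, 0, 0], [1, 0, 0, 0, 0]]}}

```text
time: 3.3
tool_pos: [0.5905, 0.234, 0.2607]
tool_rot: [3.142, 0.002, 0.425]
contact_force: [0.4, -1.6, -0.1]
opening: 0.0919
```

{"op": "step_arm", "data": {"series": [[1, 0.18, 0.3, -1, 0], [1, 0, 0, -1, 0], [1, 0, 0, -1, 0], [1, 0, 0, -1, 0], [1, 0, 0, -1, 0], [1, 0, 0, -1, 0], [1, 0, 0, -1, 0], [1, 0, 0, -1, 0], [1, 0, 0, -1, 0], [1, 0, 0, -0.5, 0], [1, 0, 0, 0, 0], [1, 0, 0, 0, 0]], "squeeze": 4}}

```text
time: 4.5
tool_pos: [0.5962, 0.2412, 0.0255]
tool_rot: [3.141, -0.002, 0.423]
contact_force: [0.5, -0.2, 0.8]
opening: 0.0918
```

Run:
```python
from h import *
for n,l in(('top',(225,155,305,215)),('side',(240,240,340,315))):
    c=grab(n);p=c['pixels'][l[1]:l[3],l[0]:l[2]];cv2.imwrite(f'pics/{n}1.png',cv2.resize(p,None,fx=8,fy=8,interpolation=cv2.INTER_CUBIC)[:600,:800])
```

```text
(no output)
```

View pics/side1.png

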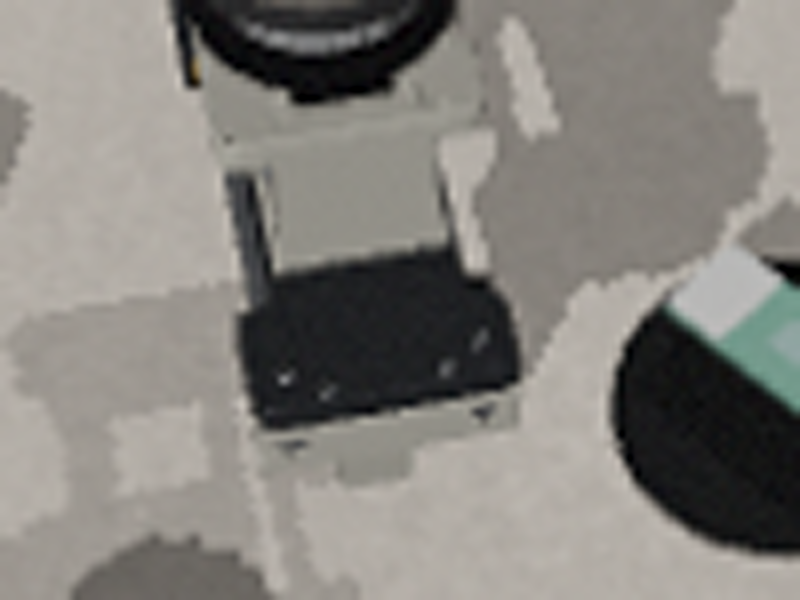

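The side view shows only the gripper's back near (370,340) in the zoom, and the spacer is hidden between the fingers. I'll close lightly to centre it, then open and repeat turned by 90°.

{"op": "step_arm", "data": {"series": [[0, 0, 0, 0, 0], [0, 0, 0, 0, 0], [0, 0, 0, 0, 0], [0, 0, 0, 0, 0], [0, 0, 0, 0, 0], [0, 0, 0, 0, 0], [0, 0, 0, 0, 0], [0, 0, 0, 0, 0]], "squeeze": 4}}

```text
time: 5.4
tool_pos: [0.5954, 0.2414, 0.0241]
tool_rot: [3.141, 0.0, 0.424]
contact_force: [0.7, 0.2, 0.1]
opening: 0.0325
```

{"op": "step_arm", "data": {"series": [[0, 0, 0, 0, 0], [0, 0, 0, 0, 0]]}}

```text
time: 5.6
tool_pos: [0.5954, 0.2414, 0.0241]
tool_rot: [3.141, 0.0, 0.424]
contact_force: [-0.4, -0.2, 0.3]
opening: 0.0166
```

Run:
```python
from h import *
for n,l in(('top',(225,155,305,215)),('side',(240,240,340,315))):
    c=grab(n);p=c['pixels'][l[1]:l[3],l[0]:l[2]];cv2.imwrite(f'pics/{n}2.png',cv2.resize(p,None,fx=8,fy=8,interpolation=cv2.INTER_CUBIC)[:600,:800])
```

```text
(no output)
```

View pics/side2.png

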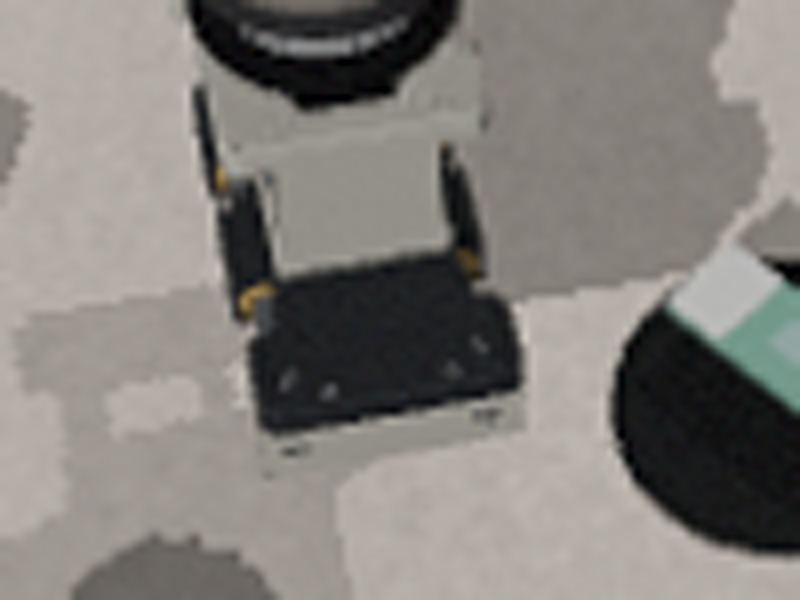

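View pics/top2.png

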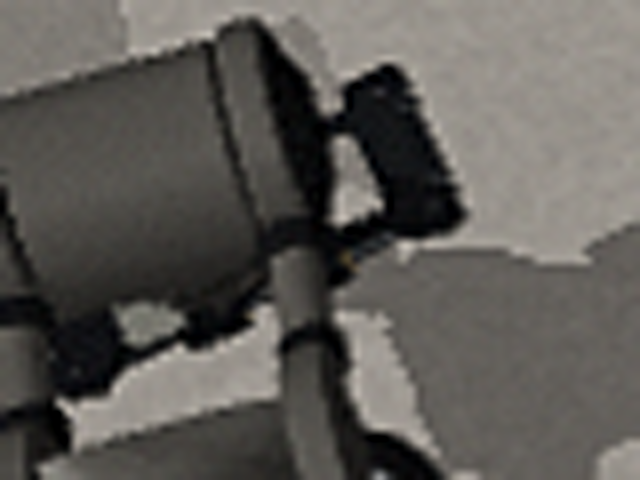

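The jaws shut to 17 mm without catching anything, and the spacer isn't visible in either view. I'll open, lift and look again.

{"op": "step_arm", "data": {"series": [[1, 0, 0, 0, 0], [1, 0, 0, 0, 0], [1, 0, 0, 0, 0], [1, 0, 0, 0, 0], [1, 0, 0, 0, 0], [1, 0, 0, 0, 0], [1, 0, 0, 0, 0], [1, 0, 0, 0.5, 0], [1, 0, 0, 1, 0], [1, 0, 0, 1, 0], [1, 0, 0, 1, 0], [1, 0, 0, 1, 0]]}}

```text
time: 6.9
tool_pos: [0.5955, 0.2414, 0.1388]
tool_rot: [3.141, -0.001, 0.424]
contact_force: [0.3, 0.3, -0.3]
opening: 0.0917
```

{"op": "step_arm", "data": {"series": [[1, 0, 0, 1, 0], [1, 0, 0, 1, 0], [1, 0, 0, 1, 0], [1, -1, 0, 0, 0], [1, -1, 0, 0, 0], [1, -1, 0, 0, 0], [1, -1, 0, 0, 0]]}}

```text
time: 7.6
tool_pos: [0.4944, 0.2414, 0.2127]
tool_rot: [3.141, -0.001, 0.424]
contact_force: [0.0, -0.7, -0.4]
opening: 0.0915
```

Run:
```python
from h import *
for n,l in(('top',(200,145,300,220)),('side',(240,240,340,315))):
    c=grab(n);p=c['pixels'][l[1]:l[3],l[0]:l[2]];cv2.imwrite(f'pics/{n}3.png',cv2.resize(p,None,fx=8,fy=8,interpolation=cv2.INTER_CUBIC)[:600,:800])
```

```text
(no output)
```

View pics/side3.png

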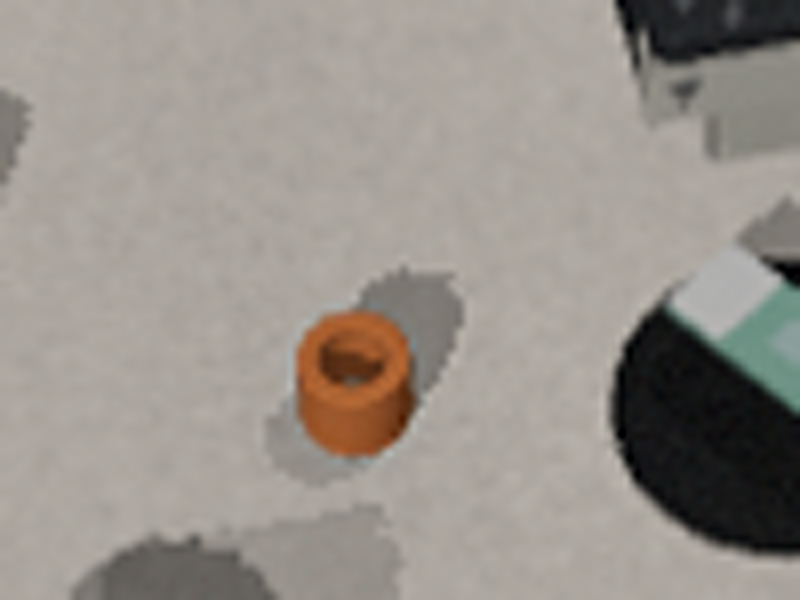

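View pics/top3.png

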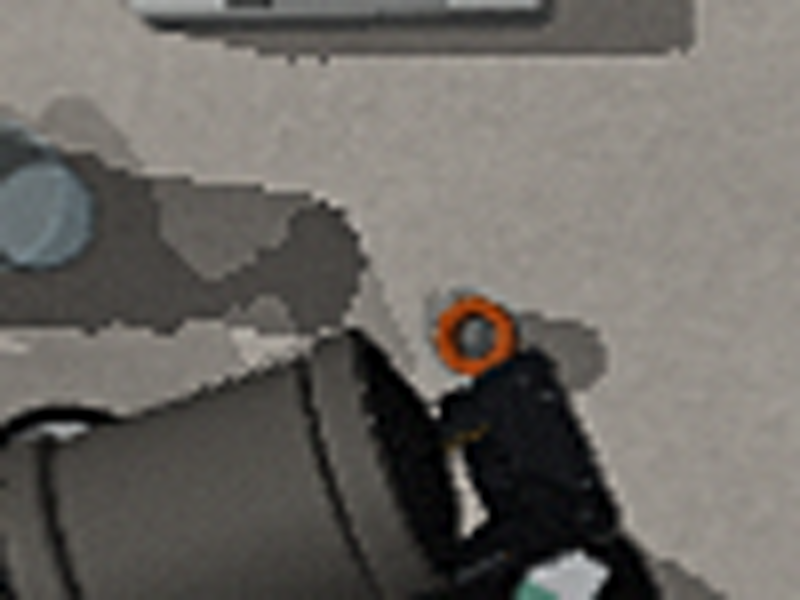

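```bash
cat >> h.py <<'E'
def proj(c,p):
    T=np.linalg.inv(np.array(c['pose']));q=np.asarray(p,float).reshape(-1,3)@T[:3,:3].T+T[:3,3]
    return cv2.projectPoints(q.reshape(-1,1,3),np.zeros(3),np.zeros(3),np.array(c['camera_matrix']),np.array([c['k1'],0,0,0,0.]))[0].reshape(-1,2)
E
python3 - <<'E'
from h import *
o=sensors.observe();print(o['tool_pos'],o['qpos']);p=o['tool_pos'];y=o['tool_rot'][2];d=np.array([np.sin(y),-np.cos(y),0])*.055
for n in('top','side'):
    c=load(n);q=proj(c,[p,p+d,p-d,p+[0,0,-.017]]);print(n,q.tolist())
    im=c['pixels'].copy()
    for a in q: cv2.circle(im,tuple(int(round(v)) for v in a),2,(0,0,255),-1)
    u,v=q[0].astype(int);im=im[max(0,v-70):v+80,max(0,u-100):u+100];cv2.imwrite(f'pics/{n}4.png',cv2.resize(im,None,fx=4,fy=4))
E
```

```text
[0.49293853 0.2416567  0.21312379] [3.16063031e-01 3.83034335e-01 1.45083094e+00 2.09721356e-04
 1.30772384e+00 1.46169502e+00]
top [[250.17931953938415, 214.09647377405875], [265.61471018504, 206.94219937074786], [234.7920712987499, 221.2330088157174], [251.0290958466834, 214.1995768571308]]
side [[325.85837741004207, 244.69500219065574], [320.0422771821526, 225.91185163607588], [332.07507992535506, 264.75430921372526], [325.65929446269223, 249.56899030548894]]
```

View pics/top4.png

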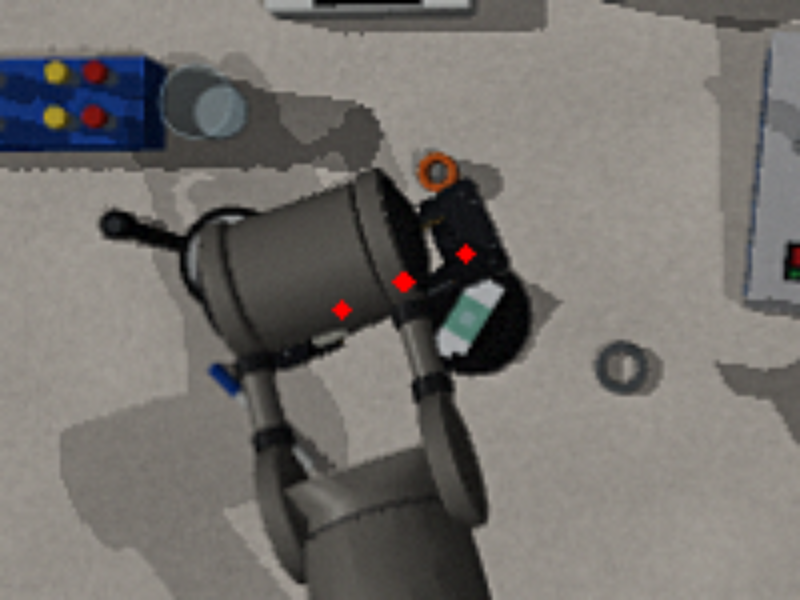

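View pics/side4.png

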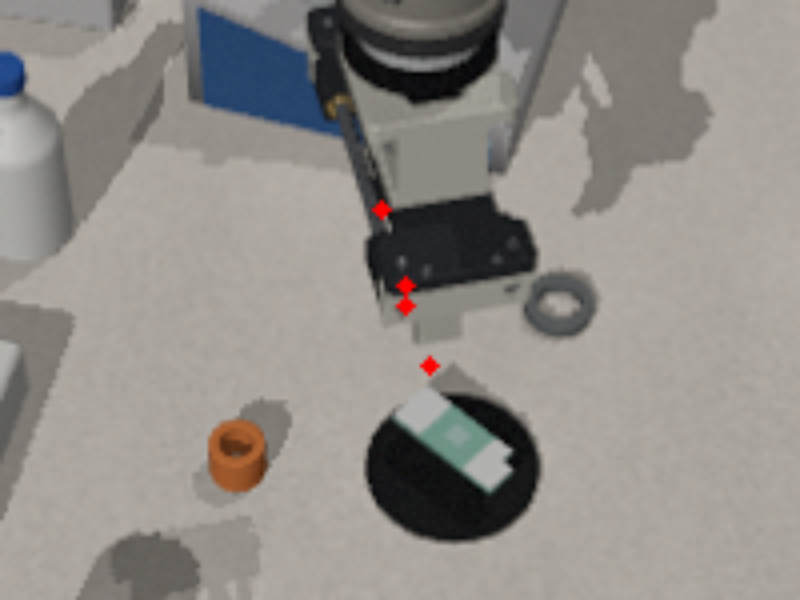

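The spacer is upright at its first spot. The projected TCP (side (326,245)) seems off from the visible fingers, so I'll check against depth.

Run:
```python
from m import *
P=cloud('side');c=load('side');u0,v0=225,174
for z in [(437,335),(437,325),(420,325),(455,325),(390,310),(520,290),(440,310),(450,250),(450,180)]:
    u,v=u0+z[0]//4,v0+z[1]//4;print(z,(u,v),P[v,u].round(4))
P=cloud('top')
for z in[(470,200),(470,240),(450,190),(490,230),(400,230),(440,300)]:
    u,v=150+z[0]//4,144+z[1]//4;print(z,P[v,u].round(4))
o=sensors.observe();print(o['tool_pos'],o['tool_rot'])
# old image jaw shut -> spacer location
for n,l in(('top',(245,175,275,200)),('side',(270,270,300,305))):
    c=load(n);im=c['pixels'].astype(int);m=((im[...,2]-im[...,0]>70)&(im[...,2]>110)).astype(np.uint8);L=np.zeros_like(m);L[l[1]:l[3],l[0]:l[2]]=m[l[1]:l[3],l[0]:l[2]]
    k=ell(L);print(n,cv2.fitEllipse(k)[0])
```

```text
(437, 335) (334, 257) [0.466  0.3011 0.2529]
(437, 325) (334, 255) [0.4662 0.3017 0.2602]
(420, 325) (330, 255) [0.4739 0.3047 0.262 ]
(455, 325) (338, 255) [0.4586 0.2977 0.2571]
(390, 310) (322, 251) [0.4852 0.3353 0.3103]
(520, 290) (355, 246) [0.426  0.3068 0.3057]
(440, 310) (335, 251) [0.462  0.3235 0.3016]
(450, 250) (337, 236) [0.4607 0.318  0.3403]
(450, 180) (337, 219) [0.4665 0.2876 0.3533]
(470, 200) [0.5491 0.171  0.3398]
(470, 240) [0.5195 0.1706 0.3427]
(450, 190) [0.5579 0.1854 0.342 ]
(490, 230) [0.4626 0.004  1.66  ]
(400, 230) [0.5169 0.1819 0.5793]
(440, 300) [0.4789 0.2391 0.0074]
[0.49293853 0.2416567  0.21312379] [-3.14139174e+00 -2.55593818e-05  4.25109802e-01]
top (258.68426513671875, 186.46307373046875)
side (283.5117492675781, 287.184814453125)
```

Depth on the near finger matches the TCP in x and y, but the fingertip appears about 45–50 mm higher than the stated tip. I'll turn the jaws across the side view to see the fingertips clearly.

{"op": "step_arm", "data": {"series": [[0.6, 0, 0, 0, 1], [0.6, 0, 0, 0, 1], [0.6, 0, 0, 0, 1], [0.6, 0, 0, 0, 1], [0.6, 0, 0, 0, 1], [0.6, 0, 0, 0, 1], [0.6, 0, 0, 0, 1], [0.6, 0, 0, 0, 1], [0.6, 0, 0, 0, 1], [0.6, 0, 0, 0, 1], [0.6, 0, 0, 0, 1], [0.6, 0, 0, 0, 1]]}}

```text
time: 8.9
tool_pos: [0.4963, 0.2414, 0.2124]
tool_rot: [3.14, -0.001, 1.387]
contact_force: [0.1, -0.6, 0.9]
opening: 0.0547
```

Run:
```python
from h import *
o=sensors.observe();print(o['tool_pos'],o['tool_rot'],o['opening']);p=o['tool_pos'];y=o['tool_rot'][2];d=np.array([np.sin(y),-np.cos(y),0])
c=grab('side');h=o['opening']/2
q=proj(c,[p,p+d*h+[0,0,-.017],p-d*h+[0,0,-.017]]);print(q)
im=c['pixels'].copy();
im=im[180:300,250:410];im=cv2.resize(im,None,fx=5,fy=5,interpolation=cv2.INTER_CUBIC)
for a in q: cv2.circle(im,(int((a[0]-250)*5),int((a[1]-180)*5)),4,(0,0,255),-1)
cv2.imwrite('pics/s5.png',im)
```

```text
[0.49633283 0.24142573 0.2124298 ] [ 3.14025065e+00 -5.81279226e-04  1.38683128e+00] 0.05474566787243341
[[324.32945573 244.56216044]
 [312.5766729  245.69699519]
 [335.85501019 253.20401455]]
```

View pics/s5.png

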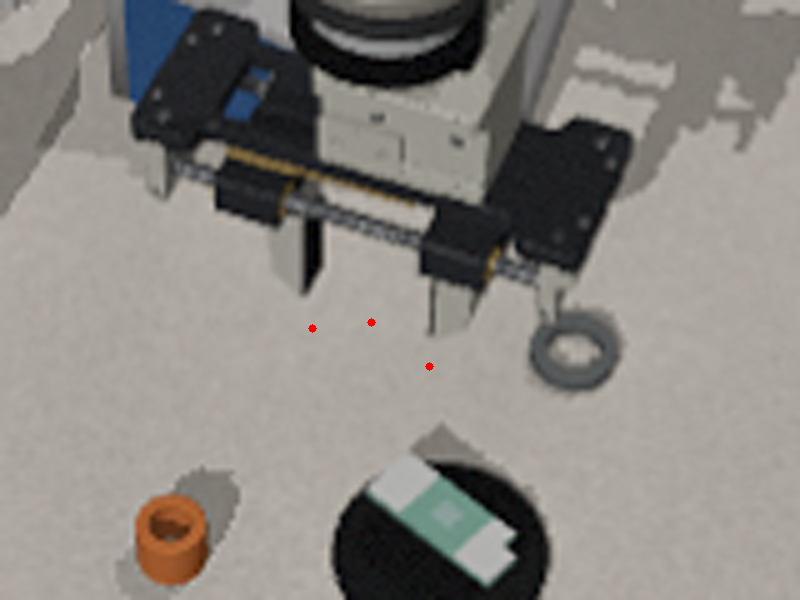

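Run:
```python
from m import *
P=cloud('side');c=load('side')
for z in [(298,285),(290,275),(285,250),(447,325),(460,320),(450,300),(437,325),(250,190),(465,240)]:
    u,v=250+z[0]//5,180+z[1]//5;print(z,P[v,u].round(4))
# left finger region
sub=P[214:250,304:316];print(sub[(sub[...,2]>.1)&(sub[...,2]<.26)][:60].round(3))
```

```text
(298, 285) [0.5288 0.2484 0.2382]
(290, 275) [0.5315 0.246  0.2413]
(285, 250) [0.5332 0.2477 0.2592]
(447, 325) [0.4626 0.2571 0.2387]
(460, 320) [0.4562 0.2599 0.247 ]
(450, 300) [0.4609 0.2609 0.2602]
(437, 325) [0.4666 0.2592 0.2402]
(250, 190) [0.5425 0.27   0.3192]
(465, 240) [0.4545 0.2807 0.3222]
[[0.522 0.231 0.259]
 [0.523 0.227 0.251]
 [0.523 0.237 0.259]
 [0.521 0.232 0.254]
 [0.522 0.238 0.257]
 [0.522 0.231 0.249]
 [0.54  0.245 0.258]
 [0.536 0.245 0.259]
 [0.524 0.242 0.258]
 [0.523 0.235 0.251]
 [0.521 0.233 0.248]
 [0.54  0.246 0.256]
 [0.538 0.248 0.258]
 [0.536 0.246 0.257]
 [0.533 0.248 0.259]
 [0.531 0.248 0.26 ]
 [0.529 0.247 0.26 ]
 [0.524 0.241 0.254]
 [0.522 0.238 0.25 ]
 [0.521 0.233 0.245]
 [0.54  0.248 0.255]
 [0.538 0.246 0.253]
 [0.536 0.246 0.253]
 [0.533 0.248 0.257]
 [0.531 0.246 0.254]
 [0.529 0.25  0.259]
 [0.527 0.247 0.257]
 [0.525 0.246 0.256]
 [0.523 0.243 0.253]
 [0.522 0.238 0.247]
 [0.522 0.229 0.238]
 [0.54  0.245 0.248]
 [0.538 0.248 0.252]
 [0.535 0.248 0.253]
 [0.533 0.247 0.252]
 [0.531 0.249 0.255]
 [0.529 0.249 0.255]
 [0.527 0.248 0.254]
 [0.525 0.246 0.253]
 [0.524 0.24  0.246]
 [0.523 0.236 0.242]
 [0.522 0.231 0.236]
 [0.54  0.246 0.245]
 [0.538 0.245 0.245]
 [0.536 0.247 0.248]
 [0.534 0.247 0.248]
 [0.531 0.248 0.251]
 [0.529 0.246 0.249]
 [0.527 0.247 0.251]
 [0.525 0.246 0.25 ]
 [0.523 0.243 0.246]
 [0.522 0.238 0.241]
 [0.522 0.23  0.231]
 [0.538 0.246 0.243]
 [0.536 0.247 0.245]
 [0.534 0.246 0.244]
 [0.532 0.246 0.244]
 [0.529 0.249 0.248]
 [0.527 0.249 0.249]
 [0.525 0.247 0.248]]
```

The fingertips sit at about z 0.232 when the tool reads 0.212. So the tips are about 20 mm above the reported TCP, not 17 mm below it, and the first try closed above the spacer. Depth at the gripper body agrees with this. I'll allow for that and approach again.

{"op": "step_arm", "data": {"series": [[1, 1, 0.04, 0, 0], [1, 1, 0, 0, 0], [1, 1, 0, 0, 0], [1, 0.96, 0, 0, 0], [1, 0, 0, -1, 0], [1, 0, 0, -1, 0], [1, 0, 0, -1, 0], [1, 0, 0, -1, 0], [1, 0, 0, -1, 0], [1, 0, 0, -1, 0], [1, 0, 0, 0, 0], [1, 0, 0, 0, 0]]}}

```text
time: 10.15
tool_pos: [0.595, 0.2424, 0.0622]
tool_rot: [3.141, -0.0, 1.383]
contact_force: [-1.0, 0.2, 1.1]
opening: 0.0918
```

Run:
```python
from m import *
o=sensors.observe();print(o['tool_pos'],o['tool_rot'],o['opening'])
c=grab('side');im=c['pixels'][220:330,220:360];cv2.imwrite('pics/s6.png',cv2.resize(im,None,fx=5,fy=5,interpolation=cv2.INTER_CUBIC))
```

```text
[0.59504904 0.2424361  0.06221103] [ 3.14116084e+00 -1.00606285e-04  1.38286055e+00] 0.09182207730652825
```

View pics/s6.png

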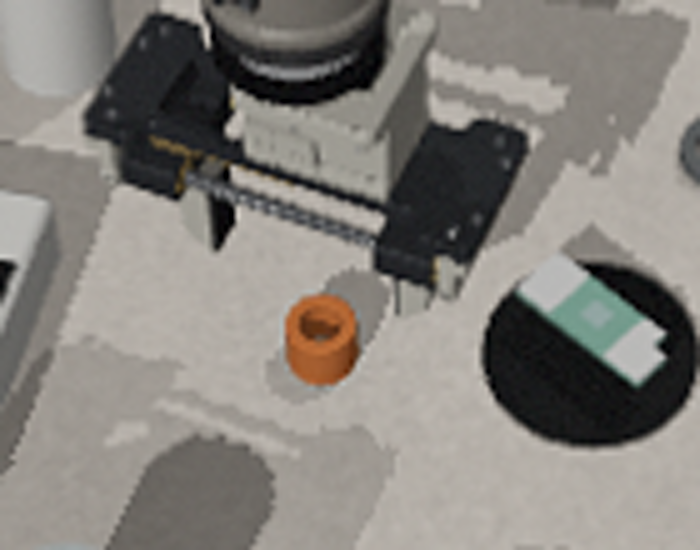

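The fingers straddle the spacer, with tips at zoom (215,248) and (410,315) and the spacer top at (322,315). They are still about 70 mm too high.

{"op": "step_arm", "data": {"series": [[1, 0, 0, -1, 0], [1, 0, 0, -1, 0], [1, 0, 0, -0.5, 0], [1, 0, 0, -0.3, 0], [1, 0, 0, 0, 0], [1, 0, 0, 0, 0]]}}

```text
time: 10.8
tool_pos: [0.5953, 0.2427, -0.0071]
tool_rot: [3.14, -0.001, 1.384]
contact_force: [-0.1, -0.2, -0.1]
opening: 0.0919
```

Run:
```python
from m import *
o=sensors.observe();print(o['tool_pos'],o['contact_force'],o['opening'])
c=grab('side');im=c['pixels'][220:330,220:360];cv2.imwrite('pics/s7.png',cv2.resize(im,None,fx=5,fy=5,interpolation=cv2.INTER_CUBIC))
```

```text
[ 0.59528181  0.24268872 -0.00714861] [-0.08972402 -0.21829069 -0.10625176] 0.09185245559576967
```

View pics/s7.png

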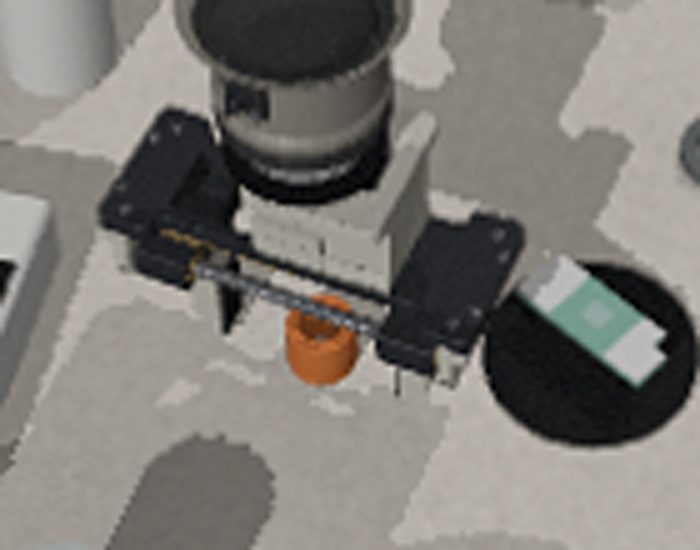

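{"op": "step_arm", "data": {"series": [[0, 0, 0, 0, 0], [0, 0, 0, 0, 0], [0, 0, 0, 0, 0], [0, 0, 0, 0, 0], [0, 0, 0, 0, 0], [0, 0, 0, 0, 0], [0, 0, 0, 0, 0], [0, 0, 0, 0, 0], [0, 0, 0, 0, 0], [0, 0, 0, 0, 0]], "squeeze": 4}}

```text
time: 11.85
tool_pos: [0.5944, 0.2424, -0.0084]
tool_rot: [3.142, 0.0, 1.384]
contact_force: [-0.5, -0.9, -1.0]
opening: 0.0353
```

{"op": "step_arm", "data": {"series": [[0.6, 0, 0, 0, 0], [0.6, 0, 0, 0, 0], [0.6, 0, 0, 0, 0], [0.6, 0, 0, 0, -0.8], [0.6, 0, 0, 0, -1], [0.6, 0, 0, 0, -1], [0.6, 0, 0, 0, -1], [0.6, 0, 0, 0, -1], [0.6, 0, 0, 0, -1], [0.6, 0, 0, 0, -1], [0.6, 0, 0, 0, -1], [0.6, 0, 0, 0, -1]]}}

```text
time: 13.05
tool_pos: [0.5944, 0.2424, -0.0084]
tool_rot: [3.142, 0.0, 0.676]
contact_force: [-0.4, -0.4, 0.3]
opening: 0.055
```

{"op": "step_arm", "data": {"series": [[0.6, 0, 0, 0, -1], [0.6, 0, 0, 0, -1], [0.6, 0, 0, 0, -1], [0.6, 0, 0, 0, -1], [0.6, 0, 0, 0, -1], [0.6, 0, 0, 0, -1], [0.6, 0, 0, 0, -1], [0.6, 0, 0, 0, -1], [0.6, 0, 0, 0, -1], [0.6, 0, 0, 0, -1], [0.6, 0, 0, 0, -1], [0.6, 0, 0, 0, 0]]}}

```text
time: 14.25
tool_pos: [0.5944, 0.2424, -0.0083]
tool_rot: [3.142, -0.0, -0.201]
contact_force: [-1.2, -0.0, -0.1]
opening: 0.0551
```

{"op": "step_arm", "data": {"series": [[0, 0, 0, 0, 0], [0, 0, 0, 0, 0], [0, 0, 0, 0, 0], [0, 0, 0, 0, 0], [0, 0, 0, 0, 0], [0, 0, 0, 0, 0], [0, 0, 0, 0, 0]], "squeeze": 12}}

```text
time: 14.95
tool_pos: [0.5944, 0.2424, -0.0084]
tool_rot: [3.141, 0.0, -0.2]
contact_force: [-0.2, -0.6, 0.7]
opening: 0.0349
```

{"op": "step_arm", "data": {"series": [[0, 0, 0, 0.5, 0], [0, 0, 0, 1, 0], [0, 0, 0, 1, 0], [0, 0, 0, 1, 0], [0, 0, 0, 1, 0], [0, 0, 0, 1, 0], [0, 0, 0, 1, 0], [0, 0, 0, 1, 0], [0, 0, 0, 1, 0], [0, 0, 0, 1, 0], [0, 0, 0, 1, 0], [0, 0, 0, 0.5, 0]]}}

```text
time: 16.15
tool_pos: [0.5949, 0.2426, 0.2705]
tool_rot: [-3.14, -0.004, -0.2]
contact_force: [0.5, 0.4, -0.0]
opening: 0.0347
```

{"op": "step_arm", "data": {"series": [[0, 0.1, -0.7, 0, 0], [0, 0.1, -1, 0, 0], [0, 0.1, -1, 0, 0], [0, 0.1, -1, 0, 0], [0, 0.1, -1, 0, 0], [0, 0.1, -1, 0, 0], [0, 0.1, -1, 0, 0], [0, 0.04, -1, 0, 0], [0, 0, -1, 0, 0], [0, 0, -1, 0, 0], [0, 0, -1, 0, 0], [0, 0, 0, 0, 0]]}}

```text
time: 17.35
tool_pos: [0.6121, -0.0292, 0.2659]
tool_rot: [3.14, 0.001, -0.204]
contact_force: [-1.2, 0.9, -0.3]
opening: 0.0347
```

Run:
```python
from m import *
o=sensors.observe();print(o['tool_pos'],o['tool_rot'],o['contact_force'],o['opening'])
for n in('side','top'):
    c=grab(n)
    l=(250,70,390,190) if n=='side' else (300,120,420,220)
    cv2.imwrite(f'pics/{n}8.png',cv2.resize(c['pixels'][l[1]:l[3],l[0]:l[2]],None,fx=5,fy=5,interpolation=cv2.INTER_CUBIC))
```

```text
[ 0.61209912 -0.02915426  0.26592194] [ 3.13999990e+00  1.33373102e-03 -2.04345996e-01] [-1.1821375   0.90935043 -0.30324274] 0.03472089051384329
```

View pics/side8.png

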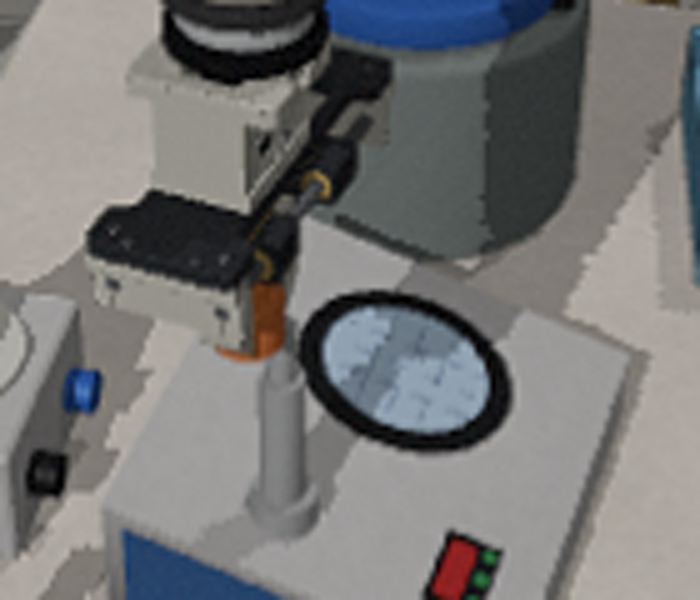

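View pics/top8.png

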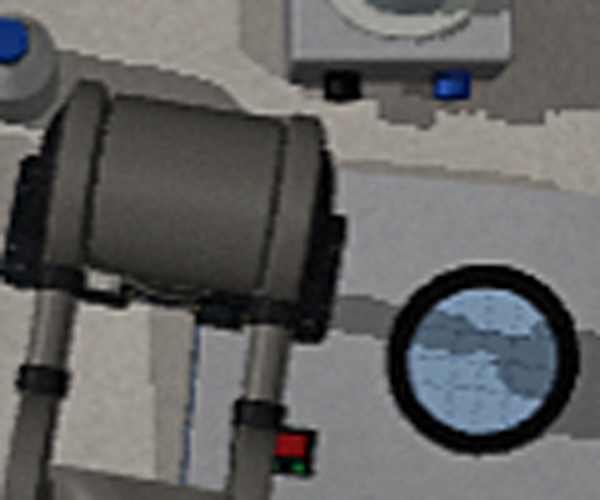

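{"op": "step_arm", "data": {"series": [[0, 0.03, -1, 0, 0], [0, 0, -1, 0, 0], [0, 0, -0.7, 0, 0], [0, 0, -0.28, 0, 0], [0, 0, 0, 0, 0], [0, 0, 0, 0, 0]]}}

```text
time: 18.05
tool_pos: [0.6137, -0.0987, 0.2666]
tool_rot: [-3.141, 0.0, -0.2]
contact_force: [-1.1, -0.7, -1.0]
opening: 0.0347
```

Run:
```python
from m import *
o=sensors.observe();print(o['tool_pos'],o['tool_rot'],o['contact_force'],o['opening'])
c=grab('side');l=(280,90,360,175)
cv2.imwrite('pics/s9.png',cv2.resize(c['pixels'][l[1]:l[3],l[0]:l[2]],None,fx=7,fy=7,interpolation=cv2.INTER_CUBIC))
p=o['tool_pos'];print(proj(c,[[p[0],p[1],z] for z in(.19,.23,p[2]+.0084,p[2]+.0384)]))
```

```text
[ 0.61367603 -0.09867475  0.26659705] [-3.14110674e+00  2.12814551e-04 -1.99661736e-01] [-1.11311315 -0.68534704 -0.96120004] 0.03470343800343375
[[305.01335485 146.06048241]
 [304.95775409 134.419001  ]
 [304.89581226 120.73783663]
 [304.85506028 111.25546015]]
```

View pics/s9.png

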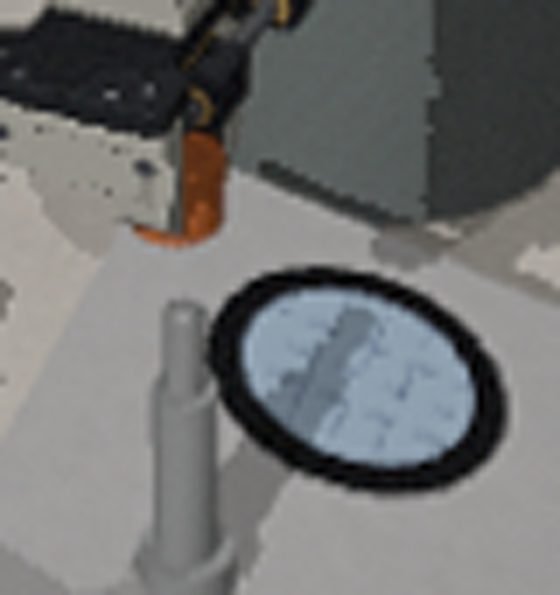

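Run:
```python
from m import *
o=sensors.observe();p=o['tool_pos'];c=load('side');im=c['pixels'].astype(int)
a=np.linspace(0,2*np.pi,72)
circ=np.c_[p[0]+.018*np.cos(a),p[1]+.018*np.sin(a),np.full(72,p[2]+.0084)]
q=proj(c,circ);print('pred bottom circle x',q[:,0].min(),q[:,0].max(),'ymax',q[:,1].max(),q[q[:,1].argmax()])
m=((im[...,2]-im[...,0]>50)).astype(np.uint8);
for v in range(106,128):
    u=np.where(m[v,290:320])[0]+290;print(v,u.min() if len(u) else '',u.max() if len(u) else '',end='; ')
print()
g=cv2.cvtColor(c['pixels'],cv2.COLOR_BGR2GRAY)
for v in (131,133,135,137,139,141,143,149,153):print(v,g[v,298:316].tolist())
P=cloud('side');M=m.astype(bool)&(P[...,2]>.24);M[:,:290]=0;M[:,320:]=0;X=P[M];print('spacer cloud',X.min(0),X.max(0))
Z=(P[...,2]>.195)&(P[...,2]<.228);Z[:130]=0;Z[150:]=0;Z[:,:300]=0;Z[:,:]&=(np.arange(640)<312);X=P[Z];print('spigot',X.mean(0),len(X))
# fit circle centres with known radius
from scipy.optimize import least_squares
def fit(X,r):
    f=lambda w:np.hypot(X[:,0]-w[0],X[:,1]-w[1])-r
    return least_squares(f,X[:,:2].mean(0)-[0,.01],loss='soft_l1',f_scale=.001).x
print('spigot c',fit(X,.008));X2=P[M];X2=X2[X2[:,2]<.31];print('spacer c',fit(X2,.018),len(X2))
Z=(P[...,2]>.14)&(P[...,2]<.185);Z[:140]=0;Z[170:]=0;Z[:,:300]=0;Z[:,:]&=(np.arange(640)<314);X=P[Z];print('post c',fit(X,.013),len(X))
```

```text
pred bottom circle x 297.8945938356725 311.8585768808106 ymax 125.02128947584714 [304.75243956 125.02128948]
106  ; 107  ; 108  ; 109 307 309; 110 306 310; 111 306 311; 112 306 311; 113 306 311; 114 306 311; 115 306 311; 116 306 310; 117 306 310; 118 306 310; 119 306 310; 120 306 310; 121 306 310; 122 299 310; 123 300 309; 124 301 307; 125  ; 126  ; 127  ; 
131 [155, 155, 156, 157, 157, 157, 158, 157, 153, 156, 155, 155, 155, 157, 153, 140, 74, 14]
133 [156, 156, 156, 156, 156, 147, 107, 113, 112, 113, 127, 150, 160, 141, 39, 10, 18, 17]
135 [156, 156, 157, 156, 154, 121, 124, 145, 153, 118, 101, 116, 112, 13, 20, 20, 14, 38]
137 [156, 156, 158, 157, 154, 123, 120, 127, 126, 113, 98, 106, 38, 16, 16, 19, 39, 111]
139 [155, 155, 155, 154, 153, 124, 123, 128, 128, 113, 94, 77, 14, 19, 18, 18, 76, 165]
141 [157, 157, 155, 155, 155, 123, 123, 128, 125, 113, 92, 52, 19, 24, 14, 14, 76, 162]
143 [158, 156, 156, 159, 144, 106, 126, 129, 125, 111, 94, 93, 63, 16, 13, 20, 43, 111]
149 [155, 156, 154, 133, 112, 125, 128, 129, 125, 118, 111, 96, 93, 144, 131, 43, 14, 20]
153 [156, 156, 157, 142, 111, 124, 129, 129, 127, 122, 112, 97, 92, 144, 161, 155, 115, 118]
spacer cloud [ 0.58068298 -0.11252309  0.27629673] [ 0.6266891  -0.06767595  0.37132639]
spigot [ 0.60964493 -0.09853596  0.21179452] 58
spigot c [ 0.61176984 -0.10384959]
spacer c [ 0.61718839 -0.09430795] 90
post c [ 0.61141692 -0.10375784] 112
```

The held spacer hangs just over the spigot, with its rim centre near (304.5,123) and the spigot at (305.7,137). The near finger hides much of it, so I'll turn the jaws across the view for a cleaner comparison.

{"op": "step_arm", "data": {"series": [[0, -0.1, -0.17, 0, 1], [0, 0, 0, 0, 1], [0, 0, 0, 0, 1], [0, 0, 0, 0, 1], [0, 0, 0, 0, 1], [0, 0, 0, 0, 1], [0, 0, 0, 0, 1], [0, 0, 0, 0, 1], [0, 0, 0, 0, 1], [0, 0, 0, 0, 1], [0, 0, 0, 0, 1], [0, 0, 0, 0, 1]]}}

```text
time: 19.3
tool_pos: [0.6113, -0.1026, 0.2668]
tool_rot: [3.142, -0.0, 0.764]
contact_force: [0.4, 0.1, -0.0]
opening: 0.0348
```

{"op": "step_arm", "data": {"series": [[0, 0, 0, 0, 1], [0, 0, 0, 0, 1], [0, 0, 0, 0, 1], [0, 0, 0, 0, 1], [0, 0, 0, 0, 1], [0, 0, 0, -0.5, 1], [0, 0, 0, -0.5, 0], [0, 0, 0, 0, 0], [0, 0, 0, 0, 0]]}}

```text
time: 20.2
tool_pos: [0.6111, -0.1033, 0.2414]
tool_rot: [-3.141, -0.0, 1.239]
contact_force: [0.2, 0.0, -0.2]
opening: 0.0348
```

```bash
cat > chk.py <<'E'
from m import *
from scipy.optimize import least_squares
def fit(X,r):
    f=lambda w:np.hypot(X[:,0]-w[0],X[:,1]-w[1])-r
    return least_squares(f,X[:,:2].mean(0)-[0,.01],loss='soft_l1',f_scale=.001).x
o=sensors.observe();p=o['tool_pos'];print(p,o['tool_rot'],o['contact_force'],o['opening'])
c=grab('side');im=c['pixels'].astype(int);l=(270,90,350,170)
import sys
cv2.imwrite(f'pics/{sys.argv[1]}.png',cv2.resize(c['pixels'][l[1]:l[3],l[0]:l[2]],None,fx=7,fy=7,interpolation=cv2.INTER_CUBIC))
m=(im[...,2]-im[...,0]>50)
for v in range(100,150):
    u=np.where(m[v,280:330])[0]+280
    if len(u):print(v,u.min(),u.max(),end='; ')
print();P=cloud('side');m&=(P[...,2]>.18)&(P[...,2]<p[2]+.04);m[:,:285]=0;m[:,325:]=0;X=P[m]
s=X[X[:,2]<p[2]+.034]
print('spacer c',fit(s,.018),len(s))
Z=(P[...,2]>.14)&(P[...,2]<.185);Z[:140]=0;Z[170:]=0;Z[:,:300]=0;Z&=(np.arange(640)<314);X=P[Z];print('post c',fit(X,.013),len(X))
E
python3 chk.py s10
```

```text
[ 0.61107781 -0.10334698  0.24140038] [-3.14084306e+00 -4.32133319e-05  1.23879147e+00] [ 0.17309574  0.02450782 -0.18872163] 0.034778911035853816
100 294 306; 101 293 309; 102 309 312; 103 312 313; 109 317 317; 110 317 317; 111 316 316; 112 316 316; 115 304 308; 116 301 310; 117 300 310; 118 300 310; 119 300 310; 120 300 310; 121 300 310; 122 300 310; 123 300 310; 124 300 310; 125 300 310; 126 300 310; 127 300 310; 128 300 310; 129 301 310; 130 301 310; 131 303 308; 
spacer c [ 0.60975017 -0.1012342 ] 105
post c [ 0.61161892 -0.1038235 ] 109
```

View pics/s10.png

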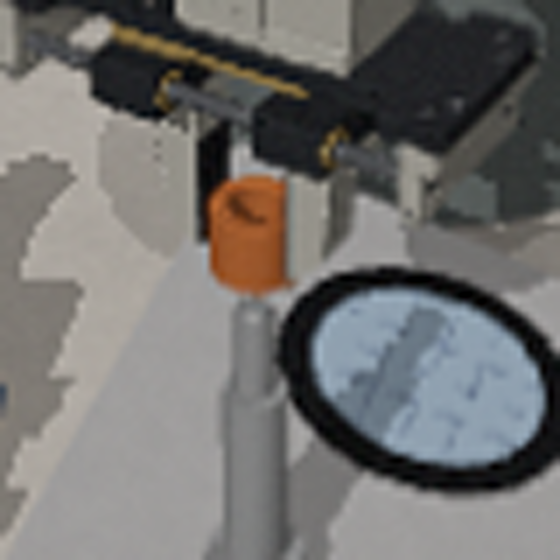

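Run:
```python
from m import *
c=load('side');im=c['pixels'].astype(int);g=cv2.cvtColor(c['pixels'],cv2.COLOR_BGR2GRAY)
for v in range(128,148):print(v,g[v,301:312].tolist(),(im[v,305,2]-im[v,305,0]))
for r in(131.2,131.6):print('front rim->c',plane(c,[[305.6,r]],.2498)-[0,.018,0])
for z,y in((.23,-.104),(.23,-.1),(.226,-.104),(.19,-.104)):
    a=np.linspace(0,6.28,60);r={.23:.0045,.226:.008,.19:.013}[z]
    q=proj(c,np.c_[.6116+r*np.cos(a),y+r*np.sin(a),np.full(60,z)]);print(z,y,q.min(0),q.max(0))
q=proj(c,np.c_[.6111+.018*np.cos(a),-.1033+.018*np.sin(a),np.full(60,.2498)]);print(q.min(0),q.max(0))
```

```text
128 [93, 102, 104, 104, 103, 101, 100, 94, 85, 78, 127] 110
129 [95, 100, 102, 104, 102, 99, 98, 92, 85, 78, 119] 114
130 [126, 112, 104, 102, 100, 100, 94, 90, 85, 92, 98] 116
131 [159, 148, 131, 117, 114, 102, 107, 110, 123, 133, 128] 76
132 [160, 162, 160, 134, 135, 110, 125, 145, 163, 161, 157] 12
133 [157, 158, 149, 111, 116, 115, 118, 131, 152, 162, 144] -3
134 [156, 155, 128, 117, 132, 132, 119, 89, 122, 153, 74] 0
135 [157, 154, 122, 124, 148, 155, 121, 98, 119, 111, 8] 0
136 [157, 156, 125, 120, 131, 133, 115, 100, 115, 49, 15] -1
137 [158, 155, 122, 121, 129, 125, 113, 98, 107, 38, 17] -1
138 [157, 155, 123, 123, 127, 128, 115, 95, 75, 16, 20] -1
139 [156, 154, 124, 122, 131, 127, 113, 94, 77, 17, 22] 0
140 [155, 154, 125, 123, 129, 127, 115, 95, 63, 17, 22] 0
141 [157, 154, 124, 124, 128, 126, 114, 92, 49, 15, 18] 0
142 [158, 156, 122, 124, 128, 126, 113, 95, 84, 27, 22] 1
143 [158, 150, 112, 126, 129, 125, 112, 94, 92, 63, 19] 0
144 [157, 136, 108, 126, 128, 124, 110, 92, 95, 115, 35] 0
145 [147, 126, 108, 127, 130, 126, 108, 88, 116, 138, 54] 1
146 [135, 113, 118, 122, 127, 122, 115, 109, 131, 126, 52] 0
147 [134, 114, 120, 120, 121, 126, 131, 138, 124, 103, 104] -1
front rim->c [[ 0.60951817 -0.10585985  0.2498    ]]
front rim->c [[ 0.60916107 -0.10422836  0.2498    ]]
0.23 -0.104 [304.4555206  132.23517381] [307.85390779 134.3570632 ]
0.23 -0.1 [304.12920733 133.15425887] [307.53498503 135.28541943]
0.226 -0.104 [303.14214356 132.59923062] [309.17110823 136.37430555]
0.19 -0.104 [301.37472112 141.86373426] [310.9910158  148.03397946]
[299.39419615 123.35435175] [313.13746152 131.81659137]
```

{"op": "step_arm", "data": {"series": [[0, 0.05, 0, -0.3, 0], [0, 0, 0, -0.3, 0], [0, 0, 0, -0.2, 0], [0, 0, 0, 0, 0]]}}

```text
time: 20.65
tool_pos: [0.6119, -0.1037, 0.2204]
tool_rot: [-3.139, 0.0, 1.24]
contact_force: [-0.7, 0.6, -0.2]
opening: 0.0351
```

```bash
python3 chk.py s11
```

```text
[ 0.61185895 -0.10370449  0.22037711] [-3.13945617e+00  1.08981032e-04  1.23961274e+00] [-0.65591454  0.60149687 -0.18836173] 0.03510581611606381
100 286 286; 101 286 289; 102 287 291; 103 290 294; 104 293 297; 105 297 300; 106 300 303; 107 294 305; 108 306 308; 109 309 311; 110 311 312; 117 316 316; 118 316 316; 120 316 316; 122 302 309; 123 300 309; 124 300 309; 125 299 309; 126 299 309; 127 299 309; 128 300 309; 129 300 309; 130 300 309; 131 300 309; 132 300 309; 133 300 309; 134 300 309; 135 300 309; 136 301 310; 137 303 310; 
spacer c [ 0.60975375 -0.10144561] 97
post c [ 0.61105752 -0.10331627] 109
```

View pics/s11.png

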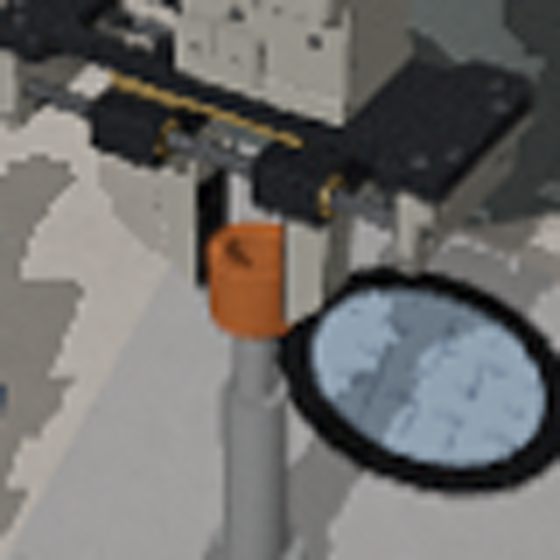

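The spacer's lower rim (zoom (250,335)) is centred on the spigot with no force, so I'll keep going down.

{"op": "step_arm", "data": {"series": [[0, 0, 0, -0.2, 0], [0, 0, 0, -0.2, 0], [0, 0, 0, 0, 0]]}}

```text
time: 21.0
tool_pos: [0.612, -0.1037, 0.2107]
tool_rot: [-3.14, 0.0, 1.24]
contact_force: [-0.6, -1.0, -0.2]
opening: 0.0347
```

{"op": "step_arm", "data": {"series": [[0, 0, 0, -0.2, 0], [0, 0, 0, -0.2, 0], [0, 0, 0, 0, 0]]}}

```text
time: 21.3
tool_pos: [0.612, -0.1037, 0.2006]
tool_rot: [-3.14, 0.0, 1.24]
contact_force: [-0.3, -0.4, -0.2]
opening: 0.035
```

```bash
python3 chk.py s12
```

```text
[ 0.61196732 -0.10369531  0.20062935] [-3.14000400e+00  6.57331082e-05  1.23976653e+00] [-0.25386493 -0.44592922 -0.24101507] 0.0349919886310307
107 286 287; 108 286 290; 109 289 293; 110 292 296; 111 294 298; 112 299 301; 113 302 304; 114 293 307; 115 293 309; 116 310 312; 117 312 312; 126 316 316; 128 301 309; 129 300 309; 130 300 309; 131 299 309; 132 300 309; 133 300 309; 134 300 309; 135 300 309; 136 300 309; 137 300 309; 138 300 309; 139 300 309; 140 300 309; 141 301 309; 142 302 310; 143 302 309; 
spacer c [ 0.61078872 -0.10252668] 90
post c [ 0.61213803 -0.10384537] 113
```

View pics/s12.png

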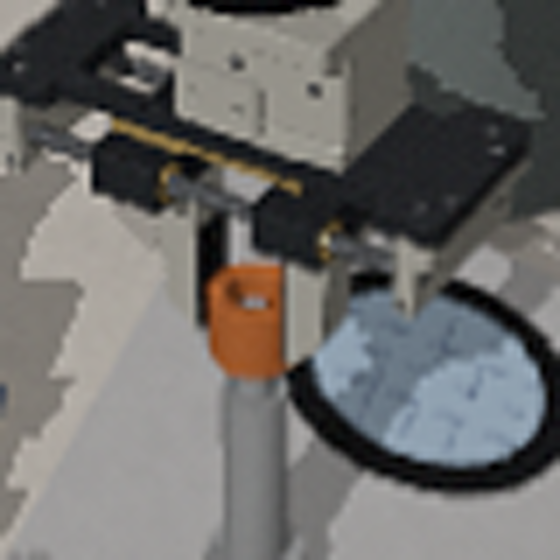

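The spigot tip shows inside the bore (zoom (258,298)), so I'll go on to the shoulder.

{"op": "step_arm", "data": {"series": [[0, 0, 0, -0.25, 0], [0, 0, 0, -0.25, 0], [0, 0, 0, -0.12, 0], [0, 0, 0, 0, 0]]}}

```text
time: 21.75
tool_pos: [0.612, -0.1037, 0.1853]
tool_rot: [-3.14, 0.0, 1.24]
contact_force: [-0.6, 0.4, -0.3]
opening: 0.0347
```

{"op": "step_arm", "data": {"series": [[0, 0, 0, -0.06, 0], [0, 0, 0, -0.06, 0], [0, 0, 0, -0.06, 0], [0, 0, 0, 0, 0]]}}

```text
time: 22.15
tool_pos: [0.6125, -0.1038, 0.1817]
tool_rot: [3.141, 0.0, 1.24]
contact_force: [-0.4, -0.8, -0.7]
opening: 0.0348
```

```bash
python3 chk.py s13
```

```text
[ 0.61248182 -0.1038298   0.18170613] [3.14123041e+00 1.41178553e-05 1.23982497e+00] [-0.43647165 -0.84813197 -0.69342943] 0.03475259386491287
113 286 287; 114 286 290; 115 289 292; 116 291 295; 117 294 298; 118 299 301; 119 301 302; 120 294 305; 121 308 309; 122 309 312; 128 317 318; 129 316 316; 133 302 303; 134 301 309; 135 300 302; 136 299 302; 137 299 302; 138 299 309; 139 300 309; 140 300 309; 141 300 309; 142 300 309; 143 300 309; 144 300 309; 145 300 309; 146 300 309; 147 301 310; 148 302 310; 149 306 307; 
spacer c [ 0.61217744 -0.10280876] 72
post c [ 0.61229032 -0.10359281] 106
```

View pics/s13.png

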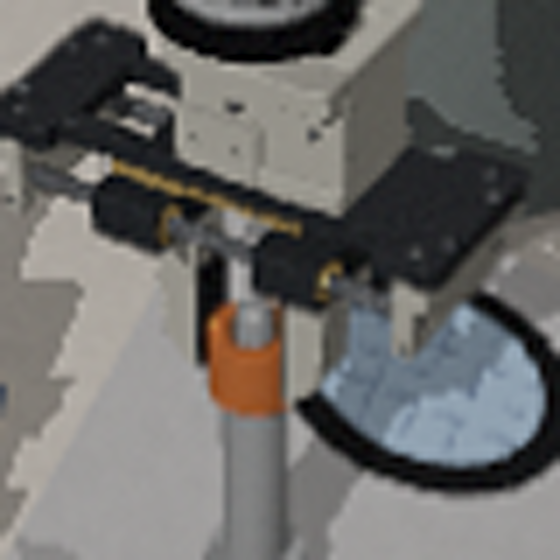

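{"op": "step_arm", "data": {"series": [[0, 0, 0, -0.06, 0], [0, 0, 0, -0.04, 0], [0, 0, 0, 0, 0]]}}

```text
time: 22.5
tool_pos: [0.6126, -0.1038, 0.1815]
tool_rot: [3.139, -0.0, 1.24]
contact_force: [-3.9, 1.7, 11.8]
opening: 0.035
```

Contact force rose to 12 N in z, so it is seated. Now I'll release.

{"op": "step_arm", "data": {"series": [[0.3, 0, 0, 0.06, 0], [0.6, 0, 0, 0, 0], [0.65, 0, 0, 0, 0], [0.65, 0, 0, 0, 0], [0.65, 0, 0, 0.5, 0], [0.65, 0, 0, 1, 0], [0.65, 0, 0, 1, 0], [0.65, 0, 0, 1, 0], [0.65, 0, 0, 1, 0], [0.65, 0, 0, 0, 0]]}}

```text
time: 23.5
tool_pos: [0.6139, -0.1042, 0.2981]
tool_rot: [3.133, -0.0, 1.24]
contact_force: [0.0, -0.1, 0.1]
opening: 0.0597
```

```bash
python3 chk.py s14
```

```text
[ 0.61385805 -0.10419237  0.29810055] [ 3.13326856e+00 -3.67599198e-04  1.23986195e+00] [ 0.00462504 -0.12073095  0.11537807] 0.05967918391932041
133 303 303; 134 301 311; 135 300 311; 136 300 312; 137 300 312; 138 300 312; 139 300 312; 140 300 312; 141 300 312; 142 300 312; 143 300 312; 144 300 312; 145 300 312; 146 300 311; 147 301 310; 148 302 309; 149 305 307; 
spacer c [ 0.6122936  -0.10275724] 152
post c [ 0.61180356 -0.10361047] 105
```

View pics/s14.png

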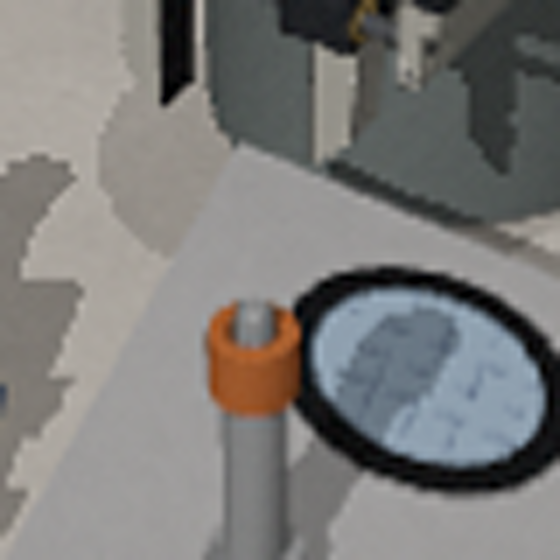

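The spacer is seated on the shoulder with the spigot protruding (zoom (255,320)). It is let go and coaxial within about 1 mm. Next is the slide.

{"op": "step_arm", "data": {"series": [[1, -0.47, 0.98, 0, -0.9], [1, -0.47, 0.98, 0, -1], [1, -0.47, 0.98, 0, -0.95], [1, -0.47, 0.98, 0, 0], [1, -0.47, 0.98, 0, 0], [1, -0.47, 0.98, 0, 0], [1, -0.47, 0.98, 0, 0], [1, -0.47, 0.98, 0, 0], [1, -0.47, 0.98, 0, 0], [1, -0.47, 0.98, 0, 0], [1, -0.47, 0.98, 0, 0], [1, -0.47, 0.98, 0, 0]]}}

```text
time: 24.75
tool_pos: [0.4703, 0.191, 0.2922]
tool_rot: [-3.14, 0.001, 1.012]
contact_force: [-0.0, 0.9, -0.6]
opening: 0.0918
```

{"op": "step_arm", "data": {"series": [[1, -0.47, 0.98, 0, 0], [1, 0, 0, -1, 0], [1, 0, 0, -1, 0], [1, 0, 0, -1, 0], [1, 0, 0, -1, 0], [1, 0, 0, -1, 0], [1, 0, 0, -1, 0], [1, 0, 0, -1, 0], [1, 0, 0, -1, 0], [1, 0, 0, 0, 0], [1, 0, 0, 0, 0]]}}

```text
time: 25.85
tool_pos: [0.4593, 0.2146, 0.093]
tool_rot: [-3.141, 0.001, 1.012]
contact_force: [0.3, 0.2, 0.3]
opening: 0.0916
```

```bash
cat > chk2.py <<'E'
from m import *
import sys
o=sensors.observe();p=o['tool_pos'];print(p,o['tool_rot'],o['contact_force'],o['opening'])
c=grab('side');l=(290,210,400,320)
cv2.imwrite(f'pics/{sys.argv[1]}.png',cv2.resize(c['pixels'][l[1]:l[3],l[0]:l[2]],None,fx=5,fy=5,interpolation=cv2.INTER_CUBIC))
E
python3 chk2.py s15
```

```text
[0.45929216 0.21457173 0.09301206] [-3.14068093e+00  1.13002000e-03  1.01180670e+00] [0.3126317  0.17903472 0.31457124] 0.09161272996245959
```

View pics/s15.png

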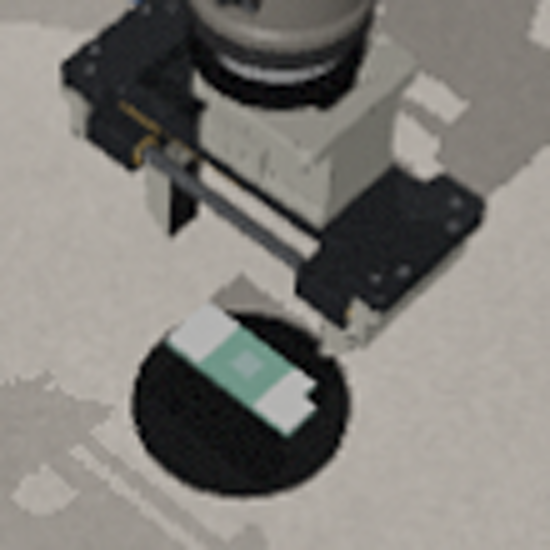

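{"op": "step_arm", "data": {"series": [[1, 0.09, -0.05, -1, 0], [1, 0, 0, -1, 0], [1, 0, 0, -0.4, 0], [1, 0, 0, 0, 0]]}}

```text
time: 26.3
tool_pos: [0.4617, 0.2134, 0.033]
tool_rot: [-3.141, 0.001, 1.012]
contact_force: [0.0, -0.2, 0.1]
opening: 0.0919
```

```bash
python3 chk2.py s16
python3 - <<'E'
from h import *
c=load('side');o=sensors.observe();p=o['tool_pos'];y=o['tool_rot'][2];d=np.array([np.sin(y),-np.cos(y),0]);w=np.array([np.cos(y),np.sin(y),0])
q=proj(c,[p+s*d*.046+t*w*.0095+[0,0,.02] for s in(1,-1) for t in(1,-1)]);print(((q-[290,210])*5).round())
E
```

```text
[0.46166548 0.21336787 0.03300782] [-3.14094655e+00  8.29877886e-04  1.01175972e+00] [ 0.01655011 -0.21036321  0.09282285] 0.0918513186952168
[[161. 303.]
 [187. 280.]
 [302. 412.]
 [328. 388.]]
```

View pics/s16.png

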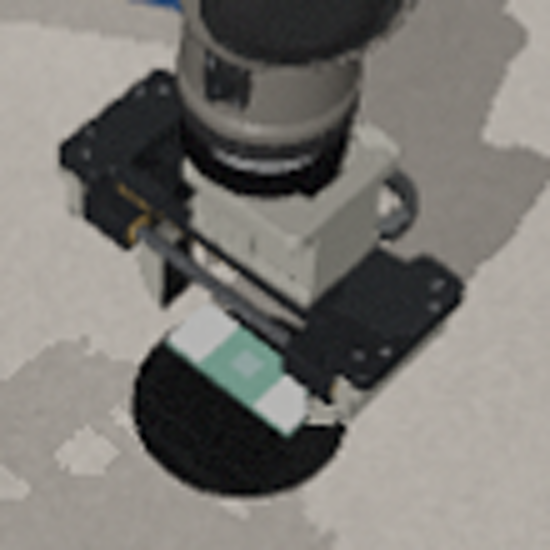

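The fingers straddle the two slide ends, with the left tip at zoom (165,305) as predicted. I'll lower and grip.

{"op": "step_arm", "data": {"series": [[1, 0, 0, -0.5, 0], [1, 0, 0, -0.5, 0], [1, 0, 0, -0.16, 0], [1, 0, 0, 0, 0]]}}

```text
time: 26.75
tool_pos: [0.4613, 0.2133, 0.0033]
tool_rot: [-3.141, 0.001, 1.012]
contact_force: [0.1, -0.5, 0.2]
opening: 0.0917
```

{"op": "step_arm", "data": {"series": [[0, 0, 0, 0, 0], [0, 0, 0, 0, 0], [0, 0, 0, 0, 0], [0, 0, 0, 0, 0], [0, 0, 0, 0, 0]], "squeeze": 8}}

```text
time: 27.25
tool_pos: [0.4622, 0.2135, 0.0044]
tool_rot: [3.141, -0.0, 1.012]
contact_force: [0.0, 0.7, 1.2]
opening: 0.0801
```

```bash
python3 chk2.py s17
```

```text
[0.46215901 0.2134988  0.00443363] [ 3.14105851e+00 -4.75449079e-04  1.01177524e+00] [0.00382427 0.74015774 1.19334352] 0.08012462477119128
```

View pics/s17.png

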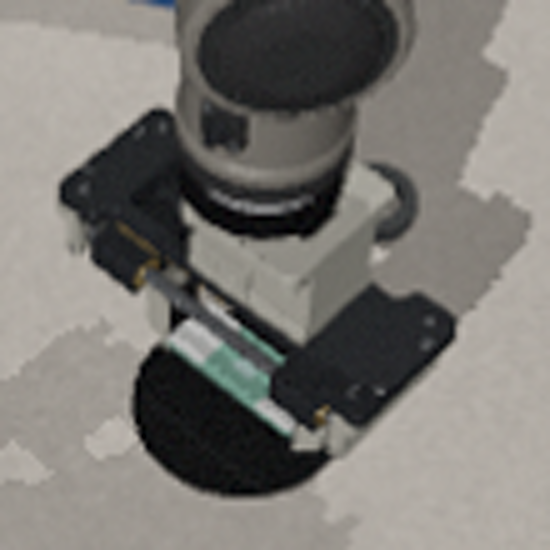

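The opening of 80 mm means the slide is held by its end faces. I'll lift it for step 2. The tool can't tilt, so after that I'll press the slide's uphill long edge on the rest's edge to pivot it about 15° between the pads.

{"op": "step_arm", "data": {"series": [[0, 0, 0, 0.3, 0], [0, 0, 0, 0.5, 0], [0, 0, 0, 0.5, 0], [0, 0, 0, 0.5, 0], [0, 0, 0, 0.6, 0], [0, 0, 0, 0.6, 0], [0, 0, 0, 0, 0], [0, 0, 0, 0, 0], [0, 0, 0, 0, 0], [0, 0, 0, 0, 0]], "squeeze": 8}}

```text
time: 28.3
tool_pos: [0.4615, 0.2133, 0.0785]
tool_rot: [-3.141, 0.001, 1.012]
contact_force: [0.1, -0.3, -0.9]
opening: 0.0795
```

```bash
python3 chk2.py s18
```

```text
[0.46145852 0.21329119 0.07849703] [-3.14074413e+00  1.04515831e-03  1.01173725e+00] [ 0.13618908 -0.31911374 -0.92057485] 0.07950378125532331
```

View pics/s18.png

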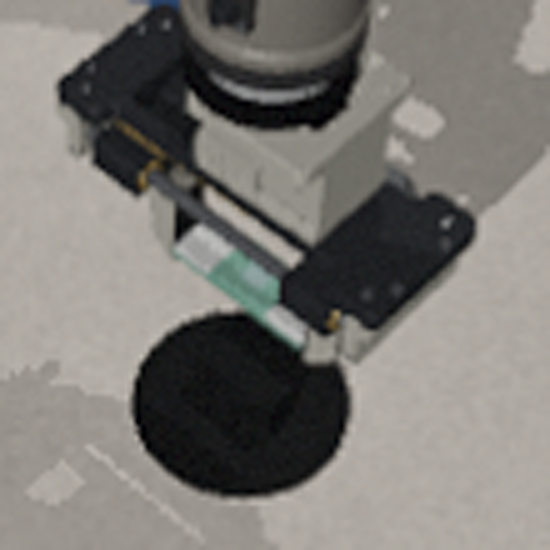

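{"op": "step_arm", "data": {"series": [[0, -0.42, -0.68, 0, 0], [0, 0, 0, -1, 0], [0, 0, 0, -1, 0], [0, 0, 0, -0.5, 0], [0, 0, 0, -0.2, 0], [0, 0, 0, 0, 0], [0, 0, 0, 0, 0]]}}

```text
time: 29.05
tool_pos: [0.4518, 0.1966, 0.0121]
tool_rot: [3.141, -0.001, 1.012]
contact_force: [0.7, 0.1, 0.4]
opening: 0.0798
```

```bash
python3 chk2.py s19
```

```text
[0.45184216 0.19657348 0.01205981] [ 3.14098281e+00 -5.30615720e-04  1.01186047e+00] [0.6500431  0.05396625 0.41472333] 0.07975506777057816
```

View pics/s19.png

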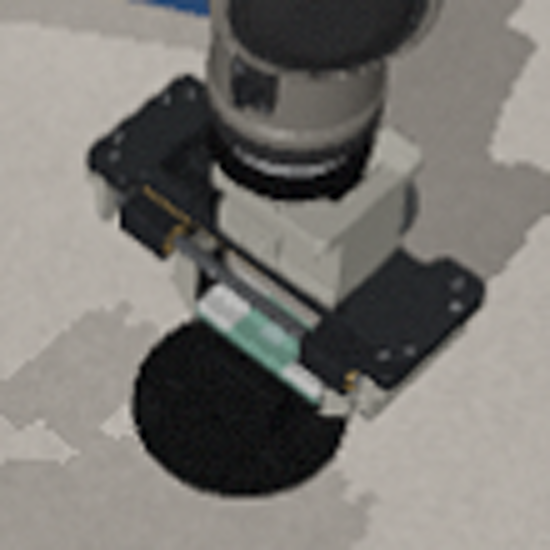

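{"op": "step_arm", "data": {"series": [[0, 0, 0, -0.15, 0], [0, 0, 0, -0.15, 0], [0, 0, 0, 0, 0], [0, 0, 0, 0, 0]]}}

```text
time: 29.5
tool_pos: [0.4513, 0.1964, 0.0041]
tool_rot: [-3.142, 0.0, 1.012]
contact_force: [-0.3, 0.3, 0.2]
opening: 0.0799
```

{"op": "step_arm", "data": {"series": [[0, 0, 0, -0.05, 0], [0, 0, 0, -0.05, 0], [0, 0, 0, -0.03, 0], [0, 0, 0, 0, 0], [0, 0, 0, 0, 0]]}}

```text
time: 30.0
tool_pos: [0.4514, 0.1964, 0.0012]
tool_rot: [3.141, -0.0, 1.012]
contact_force: [-1.5, -0.6, 4.3]
opening: 0.0798
```

```bash
python3 chk2.py s20
```

```text
[0.45136714 0.19642561 0.00116298] [ 3.14144112e+00 -4.41908209e-05  1.01184409e+00] [-1.53715025 -0.57470766  4.31282529] 0.07980183285084687
```

View pics/s20.png

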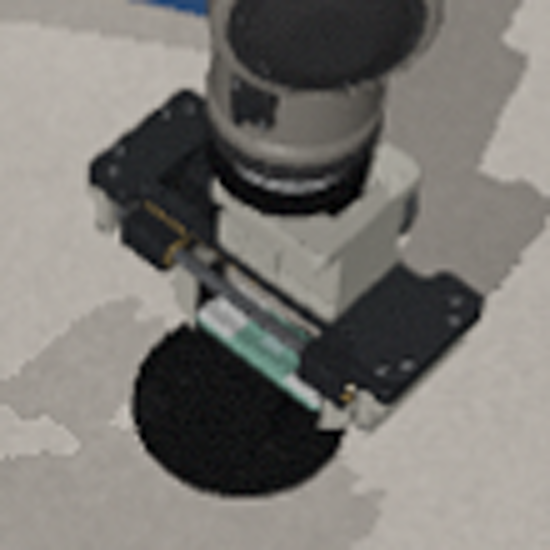

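{"op": "step_arm", "data": {"series": [[0, 0, 0, 0.5, 0], [0, 0, 0, 1, 0], [0, 0, 0, 1, 0], [0, 0, 0, 1, 0], [0, 0, 0, 1, 0], [0, 0, 0, 1, 0], [0, 0, 0, 0, 0], [0, 0, 0, 0, 0]]}}

```text
time: 30.85
tool_pos: [0.4514, 0.1964, 0.1382]
tool_rot: [3.141, -0.0, 1.012]
contact_force: [-0.0, -0.2, -1.5]
opening: 0.0797
```

```bash
python3 chk2.py s21
cat > tilt.py <<'E'
from m import *
o=sensors.observe();p=o['tool_pos'];y=o['tool_rot'][2];c=load('side');P=cloud('side');im=c['pixels'].astype(int)
# slide frame guess: x=-d ; -y dir
d=np.array([-np.sin(y),np.cos(y),0]);my=np.array([np.cos(y),np.sin(y),0])
a=(P-p)@d;b=(P-p)@my;h=P[...,2]-p[2]
k=(abs(a)<.036)&(abs(b)<.025)&(h>.01)&(h<.045)&(c['range_z']>0)
col=(im[...,1]>90)&(im[...,1]+6>im[...,2])
k&=col
X=np.c_[a[k],b[k],h[k]];print(len(X))
for _ in range(4):
    A=np.c_[X[:,:2],np.ones(len(X))];q=np.linalg.lstsq(A,X[:,2],rcond=None)[0];e=A@q-X[:,2];X=X[abs(e)<max(.002,1.8*e.std())]
print('slope along x,−y deg',np.degrees(np.arctan(q[:2])),'h0',q[2],len(X),e.std(),X.min(0),X.max(0))
E
python3 tilt.py
```

```text
[0.45135939 0.19641298 0.13819306] [ 3.14122555e+00 -2.53693754e-04  1.01179516e+00] [-0.03516062 -0.19091579 -1.49076191] 0.07966921625021153
226
slope along x,−y deg [1.45496297 6.39484721] h0 0.034594332006983676 174 0.0012125636749422972 [-0.03574209 -0.01163731  0.03064527] [0.03595452 0.01515024 0.03835329]
```

View pics/s21.png

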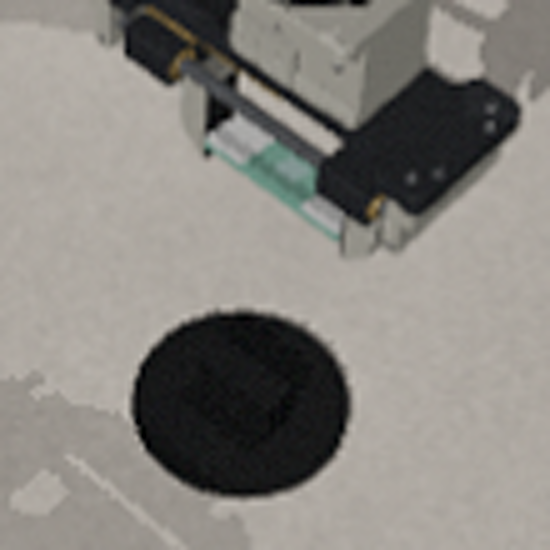

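Depth gives about 6° on the visible strip, but it is noisy and much of the strip is hidden. I'll turn the slide's long edge square to the side camera to judge the tilt better.

{"op": "step_arm", "data": {"series": [[0, 0, 0, 0, 1], [0, 0, 0, 0, 1], [0, 0, 0, 0, 1], [0, 0, 0, 0, 1], [0, 0, 0, 0, 1], [0, 0, 0, 0, 0]]}}

```text
time: 31.5
tool_pos: [0.4506, 0.1962, 0.1369]
tool_rot: [-3.139, 0.001, 1.412]
contact_force: [0.2, 0.9, 0.3]
opening: 0.0794
```

```bash
cat > chk3.py <<'E'
from m import *
import sys
o=sensors.observe();p=o['tool_pos'];c=grab('side');u,v=proj(c,[p+[0,0,.03]])[0].astype(int);print(p,o['tool_rot'],o['opening'],u,v)
u-=40;v-=30
cv2.imwrite(f'pics/{sys.argv[1]}.png',cv2.resize(c['pixels'][v:v+60,u:u+80],None,fx=9,fy=9,interpolation=cv2.INTER_CUBIC));print('org',u,v)
y=o['tool_rot'][2];d=np.array([-np.sin(y),np.cos(y),0]);my=np.array([np.cos(y),np.sin(y),0]);z=np.array([0,0,1.])
for t in(0,8,15):
    C,S=np.cos(np.radians(t)),np.sin(np.radians(t));e=C*my+S*z;n=C*z-S*my;m0=p+[0,0,.0286]
    q=proj(c,[m0+a*.04*d+b*.015*e+f*.003*n for a in(1,-1) for b,f in((1,1),(1,-1),(-1,1))]);print(t,((q-[u,v])*9+4).round().astype(int).tolist())
E
python3 chk3.py s22; python3 tilt.py
```

```text
[0.45057157 0.19620931 0.13688986] [-3.13893311e+00  1.21794159e-03  1.41248450e+00] 0.07938989840209969 347 245
org 307 215
0 [[500, 360], [498, 375], [535, 272], [198, 271], [198, 285], [237, 186]]
8 [[502, 353], [499, 370], [534, 276], [199, 264], [197, 281], [237, 190]]
15 [[503, 347], [499, 366], [534, 281], [200, 257], [198, 276], [237, 195]]
321
slope along x,−y deg [0.90893451 8.88141395] h0 0.033615393473364306 246 0.0012759759895091991 [-0.03552002 -0.0196846   0.02819174] [0.03571176 0.01475596 0.03764544]
```

View pics/s22.png

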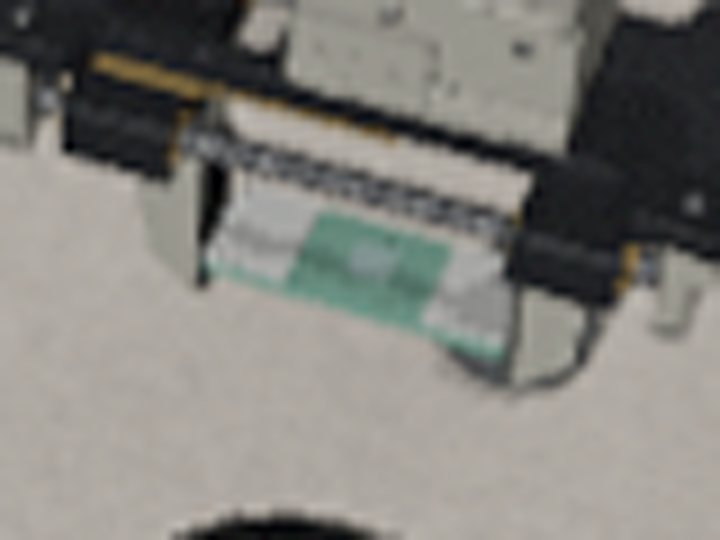

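Two cues agree on roughly 8–9° of tilt in the right direction: the strip is about 93 zoom px tall, and depth gives 8.9°. I want 15°, so I'll press about 1.5 mm deeper.

{"op": "step_arm", "data": {"series": [[0, 0.03, 0, 0, -1], [0, 0, 0, 0, -1], [0, 0, 0, -1, -1], [0, 0, 0, -1, -1], [0, 0, 0, -1, -1], [0, 0, 0, -1, 0], [0, 0, 0, -1, 0], [0, 0, 0, -0.2, 0], [0, 0, 0, 0, 0], [0, 0, 0, 0, 0]]}}

```text
time: 32.55
tool_pos: [0.4528, 0.1966, 0.0091]
tool_rot: [3.141, -0.001, 1.011]
contact_force: [-0.6, -0.1, 0.2]
opening: 0.08
```

{"op": "step_arm", "data": {"series": [[0, -0.04, 0, -0.15, 0], [0, 0, 0, -0.1, 0], [0, 0, 0, -0.06, 0], [0, 0, 0, -0.04, 0], [0, 0, 0, 0, 0], [0, 0, 0, 0, 0]]}}

```text
time: 33.15
tool_pos: [0.4514, 0.1965, 0.0001]
tool_rot: [3.141, -0.001, 1.012]
contact_force: [-1.6, -0.5, 5.0]
opening: 0.0802
```

{"op": "step_arm", "data": {"series": [[0, 0, 0, -0.03, 0], [0, 0, 0, 0, 0], [0, 0, 0, 0.5, 0], [0, 0, 0, 1, 0], [0, 0, 0, 1, 1], [0, 0, 0, 1, 1], [0, 0, 0, 1, 1], [0, 0, 0, 1, 1], [0, 0, 0, 0, 1], [0, 0, 0, 0, 0]]}}

```text
time: 34.15
tool_pos: [0.4514, 0.1965, 0.1369]
tool_rot: [3.14, -0.001, 1.412]
contact_force: [0.1, -0.0, -0.9]
opening: 0.0799
```

```bash
python3 chk3.py s23; python3 tilt.py
```

```text
[0.45138325 0.19650599 0.1368999 ] [ 3.14027929e+00 -5.06350672e-04  1.41246859e+00] 0.07994568217211788 346 245
org 306 215
0 [[506, 360], [504, 375], [540, 272], [204, 271], [203, 286], [243, 186]]
8 [[507, 353], [504, 371], [540, 277], [205, 264], [203, 281], [243, 190]]
15 [[509, 347], [505, 366], [539, 281], [206, 258], [203, 277], [243, 195]]
290
slope along x,−y deg [ 0.57312519 16.51351611] h0 0.03561374502619647 224 0.0012067593465606653 [-0.03598217 -0.01904699  0.02771765] [0.03554375 0.01364068 0.04086413]
```

View pics/s23.png

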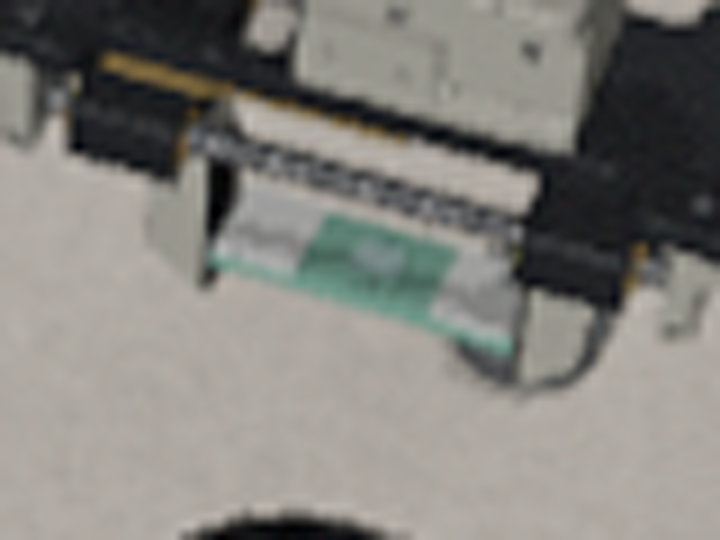

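Depth now gives about 16.5° and the image extent agrees with about 15°. Next I'll firm up the grip and carry the slide to the window, passing in front of the post.

{"op": "step_arm", "data": {"series": [[0, 0, 0, 0, 0], [0, 0, -0.5, 0.5, -0.5], [0, 0, -0.9, 0.5, -0.9], [0, 0, -0.9, 0, -0.9], [0, 0, -0.9, 0, -0.9], [0, 0, -0.9, 0, -0.9], [0, 0, -0.9, 0, -0.9], [0, 0, -0.9, 0, -0.9], [0, 0, -0.9, 0, -0.9], [0, 0, -0.9, 0, -0.9], [0, 0, -0.9, 0, -0.9], [0, 0, -0.9, 0, -0.9]], "squeeze": 15}}

```text
time: 35.4
tool_pos: [0.4508, -0.0427, 0.1619]
tool_rot: [3.141, 0.0, 0.646]
contact_force: [0.6, 0.4, -0.1]
opening: 0.0799
```

{"op": "step_arm", "data": {"series": [[0, 0, -0.9, 0, -0.9], [0, 0, -0.9, 0, -0.9], [0, 0, -0.9, 0, -0.9], [0, 0, -0.9, 0, -0.9], [0, 0, -0.9, 0, -0.9], [0, 0, -0.9, 0, -0.9], [0, 0, -0.9, 0, -0.9], [0, 0, -0.9, 0, -0.9], [0, 0, -0.9, 0, -0.9], [0, 0, -0.5, 0, -0.8], [0, 0, 0, 0, 0]]}}

```text
time: 36.5
tool_pos: [0.4505, -0.2581, 0.1616]
tool_rot: [3.141, 0.0, -0.065]
contact_force: [-0.2, 0.1, -0.1]
opening: 0.0798
```

{"op": "step_arm", "data": {"series": [[0, 0.8, 0.35, 0, -0.36], [0, 0.8, 0, 0, 0], [0, 0.8, 0, 0, 0], [0, 0.8, 0, 0, 0], [0, 0.8, 0, 0, 0], [0, 0.2, 0, -0.5, 0], [0, 0, 0, -0.6, 0], [0, 0, 0, -0.6, 0], [0, 0, 0, -0.5, 0], [0, 0, 0, -0.1, 0], [0, 0, 0, 0, 0], [0, 0, 0, 0, 0]]}}

```text
time: 37.7
tool_pos: [0.5564, -0.2475, 0.1046]
tool_rot: [3.141, -0.001, -0.089]
contact_force: [-0.1, -0.3, -0.3]
opening: 0.0796
```

```bash
python3 - <<'E'
from m import *
o=sensors.observe();print(o['tool_pos'],o['tool_rot'],o['contact_force'],o['opening'])
for n,l in(('side',(260,70,400,190)),('top',(330,130,450,240))):
    c=grab(n);cv2.imwrite(f'pics/{n}24.png',cv2.resize(c['pixels'][l[1]:l[3],l[0]:l[2]],None,fx=5,fy=5,interpolation=cv2.INTER_CUBIC))
E
python3 tilt.py
```

```text
[ 0.55638475 -0.24753963  0.10456315] [ 3.14101423e+00 -9.52046262e-04 -8.90422333e-02] [-0.07738197 -0.25146802 -0.26947539] 0.07960760090867786
12
slope along x,−y deg [-2.75362611 23.34878512] h0 0.036776581355535805 9 0.0009402971084765573 [ 0.02219642 -0.01903679  0.02697466] [ 0.03489149 -0.01205317  0.03130689]
```

View pics/side24.png

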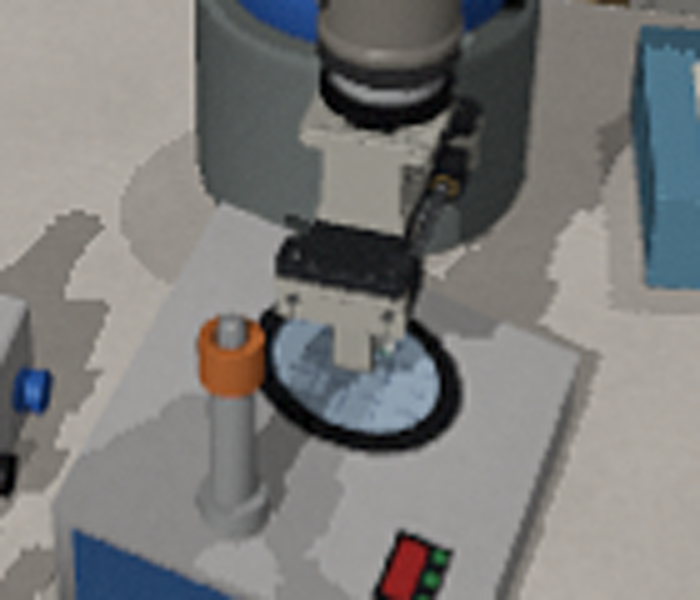

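View pics/top24.png

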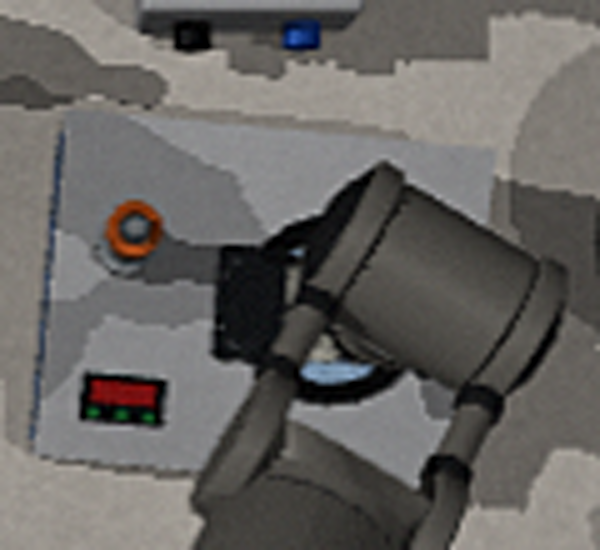

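The spacer is still seated (side zoom (232,355)). The slide is held over the window, mostly hidden by the gripper, and its visible corner heights match the tilt. The pose matches the target and the contact force is near zero, so I'm handing in.

```bash
python3 -c "
from cell import hand_in,sensors
o=sensors.observe();print(o['tool_pos'],o['qvel'].round(3));print(hand_in())"
```

```text
[ 0.55650906 -0.24757713  0.10471227] [0.    0.001 0.001 0.    0.001 0.001]
the job is handed in; nothing more can be done
None
```

I put the spacer on the post's shoulder and let go of it. The slide is now held about 5 cm above the lit window, tilted to match the slope. I handed the job in at about 38 s; it gave no verdict.

**What I did**
- **Spacer:** My first grasp closed on nothing. Depth showed the fingertips about 20 mm above the reported TCP, where the interface text puts them 17 mm ahead of it. I allowed for that, squeezed the spacer lightly from two directions to centre it, and lowered it over the spigot until the contact force reached 12 N.
- **Slide:** The tool stays vertical, so I gripped the slide by its end faces. I pressed its uphill edge on the rest twice to pivot it between the pads. Then I turned the notched end towards the post and carried it over the window.

**Last checks**
- **Spacer:** After release it was upright and within about 1 mm of the post's axis. It was still seated in the final pictures.
- **Slide tilt:** It was about 8–9° after the first press. After the second, depth gave about 16.5° and the picture about 15°, against a slope of 15°. I measured this before the carry; at the window the gripper hid most of the slide, so the final tilt is not independently confirmed.
- **Final pose:** The tool was within about 2 mm of its computed target. The opening was 80 mm, the contact force near zero and the arm still.
- **Other things on the bench:** I felt no unexpected contact, but I did not measure their positions again.

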